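# Unload the paint shaker in the gallery workshop

### The job

The paint has been shaken: first set the shaker's speed lever to its idle mark (the broad white one), then use the lifter to pry every tin loose from its spring catch, blade under the front of its lid; do not touch a tin with the gripper before it is pried loose. Stack all the tins upright and squarely in one column on the outline of the cork pad, and lay the lifter back flat on its rubber mat. Leave the other things on the table where they are.

Things in the scene. Friction and masses are not known exactly. Their poses are not given: they have to be found in the camera images.
- tin_red: paint tin, 62 x 62 mm over its red lid and 40 mm tall, 0.28 kg: origin at the centre of its underside, z up, -x its front. From below: bottom bead 50 x 50 x 3 mm; waist 41 x 41 mm up to z 16; body 52 x 52 mm up to z 30; lid 62 x 62 mm from z 30 to 40, so the lid overhangs the body by 5 mm; the blade goes under its front edge. May be absent
- tin_blue: paint tin, 62 x 62 mm over its blue lid and 40 mm tall, 0.28 kg: origin at the centre of its underside, z up, -x its front. From below: bottom bead 50 x 50 x 3 mm; waist 41 x 41 mm up to z 16; body 52 x 52 mm up to z 30; lid 62 x 62 mm from z 30 to 40, so the lid overhangs the body by 5 mm; the blade goes under its front edge. May be absent
- tin_yellow: paint tin, 62 x 62 mm over its yellow lid and 40 mm tall, 0.28 kg: origin at the centre of its underside, z up, -x its front. From below: bottom bead 50 x 50 x 3 mm; waist 41 x 41 mm up to z 16; body 52 x 52 mm up to z 30; lid 62 x 62 mm from z 30 to 40, so the lid overhangs the body by 5 mm; the blade goes under its front edge. May be absent
- tin_green: paint tin, 62 x 62 mm over its green lid and 40 mm tall, 0.28 kg: origin at the centre of its underside, z up, -x its front. From below: bottom bead 50 x 50 x 3 mm; waist 41 x 41 mm up to z 16; body 52 x 52 mm up to z 30; lid 62 x 62 mm from z 30 to 40, so the lid overhangs the body by 5 mm; the blade goes under its front edge. May be absent
- shaker: grey paint shaker, fixed, 150 (x) x 410 mm (y); origin on the table below the middle of the row, -x its front. Bed 48 mm above the table, pockets at its y +150, +50, -50, -150 mm (x 0). A seated tin stands on the bed, axes parallel to the shaker's, between 8 mm high side rails (1.5 mm play) and a 12 mm high rear stop. Catch housing 18 mm high over the bed from x -34 to -73 mm
- catch (a point): brass spring roller of the pocket at y +50 mm (the others alike): 12 mm thick, axis 8.7 mm over the bed, 27.5 mm before the tin's centre. It hooks over the tin's bottom bead. 8 to 12 N up at the lid's front edge tips the tin back about its rear bottom edge; near 17 degrees the roller snaps under the bead and the tin stays tipped, front 12 mm up, loose, to be lifted out by its lid
- rail (a point): middle of the prying rail's top: 8 mm round steel bar along y over all pockets, 66 mm before the tins' centres, top 22 mm above the bed (70 mm above the table); the blade rests on it as a fulcrum, passing 8 mm high between rail top and lid underside
- lifter: lifter: flat pry tool, 190 mm long, 0.12 kg. Origin under the centre of its orange handle, x along the blade to the tip, z up. Handle 24 mm wide (y), 18 mm high, from x -55 to +45 mm; polished steel blade 14 mm wide, 3.5 mm thick, mid-thickness 9 mm above the underside, from x 45 to 135 mm
- lifter_tip (a point): end of the lifter's blade, mid-thickness (lifter frame: x 135, y 0, z 9 mm)
- mat: black rubber mat, fixed, 100 mm (x) by 250 mm (y), 3 mm thick: the lifter's place; origin at the centre of its underside
- pad: square cork pad, fixed, 90 x 90 mm, 4 mm thick, with a dark 64 mm square outline, for the column; origin at the centre of its underside
- control: shaker's blue speed control box, fixed, 110 x 75 x 50 mm, -x its front; the lever's hinge runs along its y axis, 50 mm above its underside (origin)
- speed (a joint): speed lever angle in rad: 0 leans 0.6 rad to the front (-x of the box; red mark, off), grows as the lever swings to the back, 0.6 upright, 1.2 full speed (yellow mark); idle, the broad white mark, is 0.30. It stays where it is left
- speed_tip (a point): centre of the lever's red ball knob, 24 mm diameter, 80 mm from the hinge axis
- speed_idle (a point): where the knob's centre lies with the lever at idle
- spirit: bystander: clear spirit bottle, 66 mm diameter, 190 mm tall
- jar_white: bystander: blue paint jar, 64 mm diameter, 75 mm tall
- jar_green: bystander: green paint jar, 64 mm diameter, 75 mm tall
- tape: bystander: roll of tape lying flat, 90 mm diameter, 25 mm high
- carton: bystander: cardboard carton 90 x 130 x 60 mm
- brush: bystander: paint brush lying flat
- pot: bystander: white water pot, 56 mm diameter, 50 mm tall
Things that resemble listed ones, but are neither listed nor needed, are in the scene too. Leave any pink look-alike of the tin_green alone. What is shaped like the tin_blue but orange is not meant.

How it is judged:
By the outcome, as a careful person would: the job done as asked, in the order asked, and still so for the second after the job is handed in, with the robot touching nothing.
Of tin_red, tin_blue, tin_yellow, tin_green only 2 to 4 are there at a start; the rules pass over those that are not, and their reading is None.
At some moment in a run one of lifter may be knocked a few centimetres aside while the robot is not near it.
It also fails if it takes over 210 s, if anything falls off the work surface, if the arm or the gripper's body presses on something with over 40 N, if the wrist force passes 120 N, or if a joint passes its speed limit or range.

### The arm

A 6-joint arm with a two-finger parallel gripper is mounted at the origin on the work surface. World frame = base frame: x ahead of the robot, y to its left, z up, the work surface at z = 0. Lengths are in m, angles in rad, forces in N, time in s.
With the tool pointing down it reaches from about 0.325 to 0.9 m from the base axis. Payload 3.5 kg.
Tool frame: the origin (TCP) lies at the very end of the fingers, on their centre line; the grasp point (between the pads) lies 19 mm behind it; z points along the fingers, y is the line along which they close (so a half turn about z gives the same grasp; the last joint's range is limited). The gripper opens to 85 mm and grips with 20 to 120 N. Pads are 22 mm wide; open, the fingers measure 114 mm over their backs; the gripper's body (76 mm by 85 mm) begins 54 mm behind the grasp point. The pads swing forward as they close: fully open they stand 13 mm farther back than shut.
Start: joints at [-1.34, 0.276, -0.026, 1.268, 0, 1.467], TCP at [0.205, -0.591, 0.231] pointing down, gripper open.
Joint ranges: [-3.12, 3.12], [-0.85, 1.88], [-1.08, 1.24], [-1.95, 2.15], [-1.57, 1.53], [-3.14, 3.14]. Speed limits (rad/s): [2.57, 2.57, 3.14, 3.14, 3.14, 3.14].

### API

Orientations are given as a unit quaternion [x, y, z, w].
In Python, from cell import env, viewer, recognise, outline_of gives the robot as it stands.
- The arm moves only by the tool arm_command, never from a script. Its arguments are lists of equal length, an entry for each row: "dr": the turn, a rotation vector about the tool's x, y, z in degrees, a list of three; "dp": the shift along the tool's x, y, z in cm, a list of three; "fingers": the opening, from 0 (shut) to 1 (fully open). A call has 1 to 12 rows; each row is the pose to reach, as a shift and turn from the pose commanded when the call began, along the tool's axes at that moment; what a row does not reach only later rows make up. A row lasts 1/12 s, in which the tool goes at most 41.7 mm and 7.16 degrees, less where a joint would pass 70% of its speed; a pose out of reach is approached as far as the arm can. A call with a gripper value outside its range is refused whole. The fingers move at their own pace and stop on an object; the grip force is fixed at half the most. Time passes only in rows, so rows that repeat a pose let the fingers close. It gives the time, the measured TCP pose, the force, the opening and the grip force at its end, in the units of the state.
- env.get_state(): the state, without advancing time (a new reading comes with each control period).
- viewer.read_camera(name): name is "side" or "top"; returns (picture, depth): 400x640x3 uint8, red, green, blue; 400x640 float32, m along the optical axis (not along the pixel's ray), 0 where there is no reading.
- viewer.get_calibration(name): a dict with "fov_y" (degrees; the focal length in pixels is half the picture's height over the tangent of half this angle, whatever the lens; pixels are square), "cx", "cy" (the principal point, pixels), "k1" (the pictures are not rectified: a ray, as slopes to the right and down, at radius r is drawn at 1 + k1 r^2 times it, then the intrinsics apply), "xyz" and "attitude" of the camera in the world. Camera axes: x right, y down, z forward; pixel columns grow to the right and rows downward; lengths in m; the calibration is good to about 2 mm. A picture is of the moment at which its call begins. get_calibration takes no time and is no camera call.
- env.job_done(): hands the job in; it is judged then, once.
Trained networks look in the newest picture that a camera, given by its name, has taken for a name from the list of things; names that differ only in an ending like _2 or _b are one class to them, and where a whole thing is asked for, a point or a joint stands for the part that bears it (a point fixed in the world has none). Each returns a list of dicts, best first, with "p" (0 to 1); they miss things now and then, are a little off and sometimes report something else, mostly with a low value. They report only what shows in the picture. A call takes as long as a camera call. They do not tell look-alikes from the thing itself.
- recognise(camera, label): "xyz" ([x, y, z] in m, in the coordinates of the camera as it stood for that picture, good to about 4 mm: the middle of the surface that is visible of it).
- outline_of(camera, label): "region" (400x640 bool, what is visible of it).
The state is a dict: "t": time; "qpos": joint angles; "joint_velocities": joint speeds; "joint_torque": joint torques, N m; "position": TCP position; "tcp_rot": TCP orientation; "contact_force": force on the tool from outside, world axes, zero at the start; "moment": the same for the moment, N m; "width": finger opening in m; "grasp_force": force on a finger pad.
Only numpy, scipy, OpenCV 4.12 (cv2) and the standard library are available. Lean on these libraries where they do the work, as an engineer would, in place of code of your own. Each camera call takes 0.05 s, during which the arm holds its last target. There are 200 camera calls.

## Working session

There is one attempt and no reset: what is moved stays moved. The work goes in short steps, Python scripts to look and compute and a tool call to move; the robot and the scene stay as the last step left them, time stands still between calls to the robot, and variables do not carry over. Pictures are saved under pics/ and viewed, at most 17 in all, crops included, and the job is handed in when it is done.

Besides the shell and the picture viewer there is one more tool, called after ">>>" as name(argument=value, ...), one argument or row to a line, values as JSON. arm_command: Moves the arm, as the interface text tells. Its arguments: {"type":"object","properties":{"dr":{"type":"array"},"dp":{"type":"array"},"fingers":{"type":"array"}},"required":["dr","dp","fingers"]}

```bash
ls; mkdir -p pics; cat > h.py <<'E'
import numpy as np, cv2
from scipy.spatial.transform import Rotation as R
from cell import env, viewer, recognise, outline_of
def cal(n):
    c=viewer.get_calibration(n); f=200/np.tan(np.radians(c['fov_y'])/2)
    return c,f
def rot(c):
    a=np.array(c['attitude'],float)
    return R.from_quat(a) if a.size==4 else R.from_matrix(a)
def pix2w(n,u,v,d):
    c,f=cal(n); x=(np.asarray(u,float)-c['cx'])/f; y=(np.asarray(v,float)-c['cy'])/f
    xd,yd=x,y
    for _ in range(20):
        s=1+c['k1']*(x*x+y*y); x,y=xd/s,yd/s
    P=np.stack([x*d,y*d,np.ones_like(x)*d],-1)
    return rot(c).apply(P.reshape(-1,3)).reshape(P.shape)+np.array(c['xyz'])
def w2pix(n,P):
    c,f=cal(n); p=rot(c).inv().apply(np.atleast_2d(P)-np.array(c['xyz']))
    x=p[:,0]/p[:,2];y=p[:,1]/p[:,2];s=1+c['k1']*(x*x+y*y)
    return np.stack([x*s*f+c['cx'],y*s*f+c['cy']],-1)
def c2w(n,p):
    c,f=cal(n); return rot(c).apply(np.array(p))+np.array(c['xyz'])
def save(n,name):
    im,d=viewer.read_camera(n); cv2.imwrite('pics/'+name,im[:,:,::-1]); np.save('pics/'+name[:-4]+'_d.npy',d); return im,d
def cloud(n,d):
    v,u=np.mgrid[0:400,0:640]; return pix2w(n,u,v,d)
E
python3 - <<'E'
from h import *
for n in ('top','side'):
    print(n,viewer.get_calibration(n)); save(n,n+'0.png')
    for l in ['tin_red','tin_blue','tin_yellow','tin_green','shaker','lifter','lifter_tip','mat','pad','control','speed_tip','speed_idle','rail','catch']:
        try: print(l,[(round(r['p'],2),np.round(c2w(n,r['xyz']),3).tolist(),np.round(w2pix(n,c2w(n,r['xyz']))[0]).tolist()) for r in recognise(n,l) if r['p']>.2])
        except Exception as e: print(l,e)
s=env.get_state(); print(s)
E
```

```text
pics
top {'fov_y': 57.272898890873314, 'cx': 316.6549670738614, 'cy': 196.0001376421412, 'k1': 0.005589165857954851, 'xyz': array([0.38318202, 0.05225261, 1.17074033]), 'attitude': array([-0.70388671,  0.70663969, -0.05207276,  0.04992268])}
tin_red []
tin_blue [(0.71, [0.62, 0.131, 0.082], [289.0, 170.0]), (0.62, [0.263, 0.436, 0.04], [188.0, 290.0])]
tin_yellow [(0.66, [0.616, -0.05, 0.045], [348.0, 174.0]), (0.63, [0.425, -0.013, 0.001], [336.0, 236.0])]
tin_green [(0.94, [0.823, 0.138, 0.034], [289.0, 112.0]), (0.91, [0.538, 0.41, 0.039], [201.0, 199.0]), (0.67, [0.633, 0.029, 0.089], [323.0, 166.0]), (0.28, [0.617, -0.047, 0.046], [347.0, 174.0])]
shaker [(0.66, [0.617, -0.05, 0.043], [348.0, 174.0])]
lifter [(0.85, [0.445, -0.051, 0.02], [348.0, 229.0])]
lifter_tip [(0.72, [0.445, -0.047, 0.019], [347.0, 229.0])]
mat [(0.55, [0.423, -0.014, 0.002], [336.0, 236.0])]
pad [(0.56, [0.406, 0.307, 0.004], [235.0, 242.0])]
control [(0.76, [0.456, -0.307, 0.046], [433.0, 225.0])]
speed_tip [(0.63, [0.476, -0.311, 0.13], [443.0, 216.0])]
speed_idle [(0.89, [0.457, -0.306, 0.049], [433.0
[... 1451 characters left out ...]
([-1.34042216e+00,  2.76416604e-01, -2.64013721e-02,  1.26800362e+00,
       -4.02455557e-05,  1.46743585e+00]), 'joint_velocities': array([ 5.90432574e-04,  1.85072015e-03,  1.94063072e-04,  8.96989848e-04,
        3.19642132e-04, -1.86010582e-05]), 'joint_torque': array([ 1.85318449e-04, -4.45478547e+01,  2.95552182e+01,  1.12812351e-03,
       -7.55663905e-05, -1.76326942e-06]), 'position': array([ 0.20473513, -0.59050924,  0.23130232]), 'tcp_rot': array([ 9.86109923e-01,  1.66094004e-01, -2.08842047e-05, -1.13343768e-05]), 'contact_force': array([-0.40456149, -0.48467832, -0.90797435]), 'moment': array([0.04842764, 0.0535897 , 0.00346   ]), 'grasp_force': 0.0, 'width': 0.085443896736154}
```

View pics/top0.png

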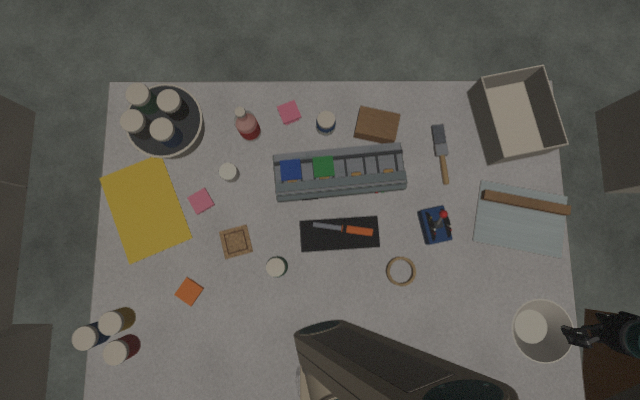

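View pics/side0.png

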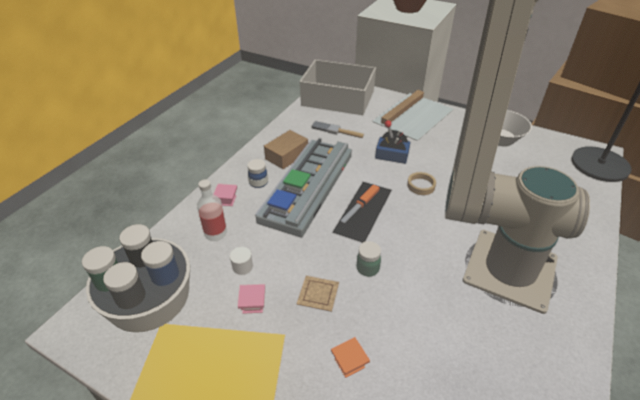

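The top view shows a blue tin (291,170) and a green tin (323,166) seated in the shaker; red and yellow are absent. Look-alikes to avoid are the pink ones at (289,112) and (201,200), and the orange one at (189,291). The lifter is on the mat with its handle at (358,231) and tip at (315,225). The lever box is at (435,225), the pad at (236,242).

```bash
cat > m.py <<'E'
from h import *
def rect(P):
    P=P[:,:2].astype(np.float32)
    (c,s,a)=cv2.minAreaRect((P*1000).astype(np.float32)); return np.round(c,1),np.round(s,1),round(a,1)
def outl(n,l,zr=None,pmin=.3):
    out=[]
    for r in outline_of(n,l):
        if r['p']<pmin: continue
        out.append((round(r['p'],2),r['region']))
    return out
E
python3 - <<'E'
from m import *
for n in ('top','side'):
    im,d=save(n,n+'1.png'); C=cloud(n,d); hsv=cv2.cvtColor(im,cv2.COLOR_RGB2HSV)
    def col(name,lo,hi,box,zr):
        (x0,x1,y0,y1)=box
        m=(cv2.inRange(hsv,lo,hi)>0)&(C[...,0]>x0)&(C[...,0]<x1)&(C[...,1]>y0)&(C[...,1]<y1)&(C[...,2]>zr[0])&(C[...,2]<zr[1])
        P=C[m]
        if len(P)>5: print(n,name,len(P),'mean',np.round(P.mean(0)*1000,1),'med z',np.round(np.median(P[:,2])*1000,1),rect(P)); 
        return P
    col('blue',(100,120,30),(130,255,255),(.5,.7,.05,.22),(.078,.1))
    col('green',(45,100,30),(85,255,255),(.5,.7,-.05,.1),(.078,.1))
    col('handle',(3,150,80),(18,255,255),(.38,.5,-.18,.1),(-.01,.05))
    col('knob',(170,120,60),(180,255,255),(.4,.55,-.4,-.2),(.06,.2)); col('knob2',(0,120,60),(8,255,255),(.4,.55,-.4,-.2),(.06,.2))
    col('box',(100,100,20),(130,255,255),(.36,.56,-.42,-.2),(.04,.06))
    for l in ('shaker','lifter','mat','pad','speed_tip','control'):
        for r in outline_of(n,l):
            if r['p']>.3:
                P=C[r['region']&(d>0)]; print(n,l,round(r['p'],2),len(P),np.round(np.median(P,0)*1000,1),rect(P))
    if n=='top':
        m=(C[...,2]>.02)&(C[...,0]>.5)&(C[...,0]<.72)&(C[...,1]>-.25)&(C[...,1]<.22)&(d>0)
        print('shaker hist',np.histogram(C[m][:,2],bins=np.arange(.02,.11,.005)))
        # profile along x at empty pocket and tins
        for y in (.13,.03,.08,-.02,-.07,-.12):
            mm=(abs(C[...,1]-y)<.006)&(C[...,0]>.5)&(C[...,0]<.75)&(d>0); Q=C[mm]; o=np.argsort(Q[:,0]); Q=Q[o]
            b=np.round(Q[:,0]/.006).astype(int); print(y,[(int(k*6),int(round(np.median(Q[b==k,2])*1000))) for k in np.unique(b)])
a=cv2.imread('pics/top1.png'); b=cv2.imread('pics/side1.png')
A=cv2.resize(a[135:260,260:460],(800,500),interpolation=cv2.INTER_CUBIC); cv2.imwrite('pics/c1.png',A)
B=np.hstack([cv2.resize(b[115:170,365:420],(400,400),interpolation=3),cv2.resize(a[200:250,410:460],(400,400),interpolation=3)]); cv2.imwrite('pics/c2.png',B)
E
```

```text
top blue 383 mean [622.4 127.9  87.1] med z 87.1 (array([622.9, 127.9]), array([59. , 60.2]), 5.8)
top green 384 mean [632.   29.   86.9] med z 87.0 (array([632.4,  29. ]), array([59.4, 59.8]), 5.3)
top handle 205 mean [441.6 -82.6  18.5] med z 18.8 (array([442.9, -77.1]), array([96.8, 25.3]), 81.4)
top knob2 48 mean [ 478.6 -311.6  130.4] med z 133.4 (array([ 462.3, -314.2]), array([61.7, 50.2]), 13.6)
top box 386 mean [ 455.2 -313.2   48.7] med z 48.7 (array([ 457.6, -317.3]), array([104.4,  70.9]), 12.0)
top shaker 0.79 5734 [616.  -43.8  49.2] (array([634.5, -25.9]), array([173.2, 433.4]), 5.9)
top lifter 0.68 398 [448.6 -46.8  16.9] (array([448.3, -32.2]), array([188. ,  26.2]), 82.6)
top lifter 0.32 295 [ 312.8 -216.7   22.5] (array([ 315.7, -209.3]), array([88. , 86.4]), 63.6)
top mat 0.93 2240 [424.6 -12.4   1.4] (array([431.4, -21.8]), array([105.7, 252.3]), 3.5)
top pad 0.77 850 [406.9 306.3   2.6] (array([407.4, 307. ]), array([93.3, 93.1]), 15.2)
top speed_tip 0.67 362 [331.9 168.9  73. ] (array([330.8, 169.9]), array([59.6, 57.6]), 0.4)
top speed_tip 0.49 81 [ 475.2 -311
[... 3489 characters left out ...]
455.1, -310.9]), array([98.2, 63.4]), 13.5)
side shaker 0.86 4152 [595.1  14.4  50.5] (array([646.2, -59.3]), array([186.6, 496. ]), 5.4)
side lifter 0.82 298 [447.4 -47.   18.3] (array([450. , -31.2]), array([187.2,  23.7]), 82.7)
side lifter 0.36 967 [ 457.1 -290.8   50.4] (array([ 473.1, -380. ]), array([110.7, 217.7]), 12.0)
side mat 0.77 1605 [425.1   5.4   2.9] (array([433.6,   7.6]), array([112.6, 323.9]), 6.5)
side pad 0.65 1072 [409.7 311.1   4.1] (array([412.2, 306.3]), array([89.5, 97.7]), 15.2)
side pad 0.49 735 [329.  192.   60.7] (array([332.8, 177.4]), array([61.3, 59.8]), 72.1)
side control 0.74 935 [ 455.6 -290.7   50.5] (array([ 469.6, -369.3]), array([108.8, 195.8]), 11.6)
```

View crops.

View pics/c1.png

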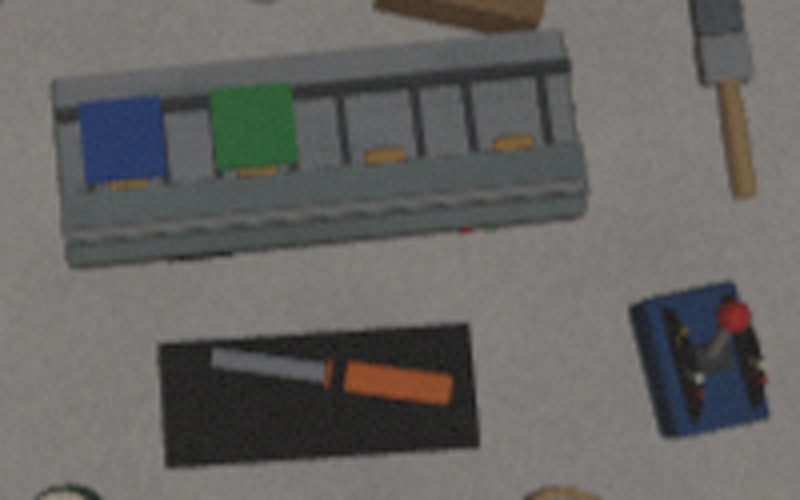

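View pics/c2.png

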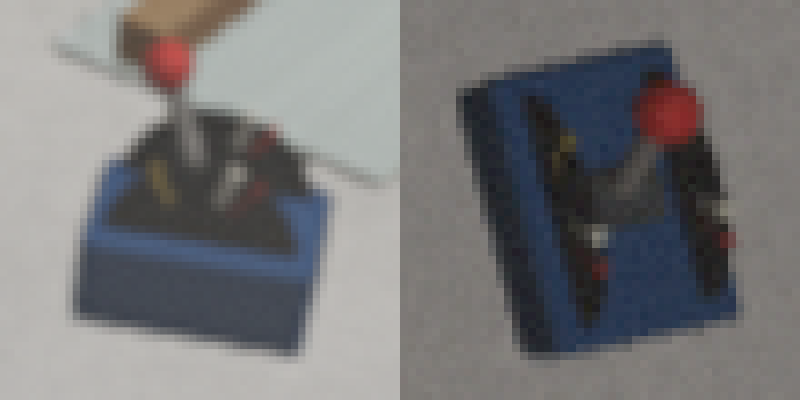

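The crops confirm blue and green in the first two pockets, with yellow-brass catches at their fronts. The knob leans back, between two scale plates, with the white mark towards the front. Next I'll triangulate the knob and the box, and check the plate height.

```bash
cat >> h.py <<'E'
def ray(n,u,v):
    c,_=cal(n); o=np.array(c['xyz']); p=pix2w(n,u,v,1.0); w=p-o; return o,w/np.linalg.norm(w)
def tri(uvt,uvs):
    a,b=ray('top',*uvt),ray('side',*uvs)
    A=np.stack([a[1],-b[1]],1); t=np.linalg.lstsq(A,b[0]-a[0],rcond=None)[0]
    p,q=a[0]+t[0]*a[1],b[0]+t[1]*b[1]; return (p+q)/2,np.linalg.norm(p-q)
def plan(pos,yaw=None,pitch=0,Rt=None):
    """tool down, tool x at world yaw (deg), pitch deg about tool y; prints dr (deg), dp (cm)"""
    s=env.get_state(); R0=R.from_quat(s['tcp_rot'])
    if Rt is None: Rt=R.from_euler('z',yaw,degrees=True)*R.from_euler('x',180,degrees=True)*R.from_euler('y',pitch,degrees=True)
    dr=(R0.inv()*Rt).as_rotvec(degrees=True); dp=R0.inv().apply(np.array(pos)-s['position'])*100
    print('t',round(s['t'],1),'pos',np.round(s['position'],4),'dr',np.round(dr,2),'dp',np.round(dp,2),'w',round(s['width'],4),'F',np.round(s['contact_force'],1)); return dr,dp
E
python3 - <<'E'
from h import *
cen={};
for n in ('top','side'):
    im=cv2.imread(f'pics/{n}1.png'); d=np.load(f'pics/{n}1_d.npy'); C=cloud(n,d); hsv=cv2.cvtColor(im,cv2.COLOR_BGR2HSV)
    g=cv2.inRange(hsv,(0,130,60),(6,255,255))|cv2.inRange(hsv,(172,130,60),(180,255,255))
    k,l,st,ce=cv2.connectedComponentsWithStats(g)
    q=w2pix(n,[.478,-.31,.127])[0]
    i=min(range(1,k),key=lambda i:np.linalg.norm(ce[i]-q)+(99 if st[i,4]<15 else 0)); cen[n]=ce[i]; print(n,ce[i],st[i])
    # box cloud with plates
    m=(C[...,0]>.38)&(C[...,0]<.54)&(C[...,1]>-.39)&(C[...,1]<-.23)&(d>0)
    P=C[m]; c,s=np.cos(np.radians(12)),np.sin(np.radians(12)); D=P[:,:2]-[.4565,-.3135]; X=D@[c,s]; Y=D@[-s,c]
    for y in range(-50,55,6):
        print(y,[int(np.max(P[(abs(X*1000-x)<5)&(abs(Y*1000-y)<3),2],initial=0)*1000) for x in range(-60,65,10)])
    # box top extents
    z=abs(P[:,2]-.049)<.006; 
    for nm,A,B,lim in (('x',X,Y,.03),('y',Y,X,.045)):
        zz=z&(abs(B)<lim); print(nm,np.percentile(A[zz],[0.5,99.5]))
K,e=tri(cen['top'],cen['side']); print('knob',K,e)
plan([K[0],K[1],.18],12)
E
```

```text
top [443.11363636 213.79545455] [440 210   7   8  44]
-50 [0, 0, 0, 0, 0, 0, 0, 0, 0, 0, 0, 0, 0]
-44 [2, 0, 43, 0, 0, 0, 0, 0, 0, 0, 0, 0, 1]
-38 [2, 47, 49, 0, 0, 0, 0, 0, 0, 0, 51, 51, 0]
-32 [42, 56, 67, 86, 0, 0, 88, 87, 0, 0, 60, 53, 1]
-26 [1, 54, 77, 82, 92, 92, 90, 90, 86, 0, 62, 50, 0]
-20 [41, 50, 50, 50, 53, 52, 59, 59, 0, 48, 51, 52, 0]
-14 [1, 51, 52, 52, 51, 60, 62, 0, 127, 133, 50, 51, 0]
-8 [44, 50, 51, 50, 52, 60, 68, 93, 136, 136, 131, 48, 2]
-2 [0, 49, 54, 50, 54, 58, 73, 125, 136, 138, 129, 50, 2]
4 [0, 49, 52, 51, 50, 58, 61, 127, 135, 134, 52, 49, 2]
10 [46, 49, 51, 0, 0, 0, 61, 58, 125, 129, 53, 49, 0]
16 [0, 52, 60, 77, 89, 91, 0, 85, 85, 76, 45, 51, 0]
22 [45, 49, 70, 85, 90, 94, 91, 89, 88, 84, 72, 49, 0]
28 [3, 50, 50, 52, 51, 50, 49, 51, 51, 50, 51, 50, 1]
34 [0, 50, 49, 50, 47, 48, 50, 50, 52, 46, 50, 51, 2]
40 [2, 0, 3, 2, 0, 3, 2, 0, 2, 0, 2, 2, 0]
46 [0, 0, 2, 4, 2, 0, 2, 3, 0, 1, 2, 0, 2]
52 [0, 2, 2, 2, 2, 0, 3, 3, 4, 0, 0, 1, 0]
x [-0.05511596  0.05340671]
y [-0.03938523  0.03430846]
side [387.90909091 122.77272727] [386 121   5   5  22]
-50 [0, 0,
[... 432 characters left out ...]
1, 50]
4 [0, 48, 48, 0, 0, 0, 0, 99, 132, 136, 126, 51, 3]
10 [2, 46, 51, 0, 0, 0, 0, 0, 132, 130, 0, 50, 0]
16 [2, 50, 0, 73, 82, 89, 87, 76, 60, 123, 66, 52, 50]
22 [2, 48, 64, 78, 83, 87, 87, 88, 86, 83, 73, 61, 0]
28 [2, 48, 66, 76, 89, 90, 86, 89, 76, 83, 72, 49, 43]
34 [0, 50, 47, 50, 50, 50, 72, 46, 48, 66, 49, 50, 48]
40 [0, 50, 39, 33, 27, 41, 52, 30, 8, 33, 24, 42, 2]
46 [4, 2, 1, 0, 3, 4, 2, 2, 1, 0, 3, 1, 0]
52 [1, 0, 0, 0, 2, 2, 1, 0, 2, 2, 2, 1, 3]
x [-0.05143066  0.0560547 ]
y [-0.03012841  0.03694973]
knob [ 0.48251096 -0.31215189  0.12815906] 0.0010148854220582884
t 2.2 pos [ 0.2047 -0.5905  0.2313] dr [-0.   -0.    7.12] dp [ 35.36 -17.2    5.13] w 0.0855 F [ 0.3 -0.2 -0.6]
```

>>> arm_command(
  dr=[
    [0,0,4],
    [0,0,7.1],
    [0,0,7.1],
    [0,0,7.1],
    [0,0,7.1],
    [0,0,7.1],
    [0,0,7.1],
    [0,0,7.1],
    [0,0,7.1],
    [0,0,7.1],
    [0,0,7.1],
    [0,0,7.1],
  ],
  dp=[
    [3.5,-1.7,0.5],
    [7,-3.4,1],
    [10.5,-5.1,1.5],
    [14,-6.8,2],
    [17.5,-8.5,2.5],
    [21,-10.2,3],
    [24.5,-11.9,3.5],
    [28,-13.6,4],
    [31.5,-15.3,4.5],
    [35.2,-17.2,5.1],
    [35.2,-17.2,5.1],
    [35.2,-17.2,5.1],
  ],
  fingers=[1,1,1,1,1,1,1,1,1,1,1,1],
)

```text
t: 3.2
position: [0.482, -0.3108, 0.1799]
tcp_rot: [0.994, 0.107, -0.0, -0.0]
contact_force: [0.3, 0.5, 0.2]
width: 0.0853
grasp_force: 0.0
```

```bash
python3 - <<'E'
from h import *
plan([.4805,-.3115,.108],12); plan([.4341,-.3178,.108],12)
E
```

```text
t 3.2 pos [ 0.482  -0.3108  0.1799] dr [-0.03  0.04  0.27] dp [-0.15  0.04  7.19] w 0.0853 F [0.3 0.5 0.2]
t 3.2 pos [ 0.482  -0.3108  0.1799] dr [-0.03  0.04  0.27] dp [-4.82 -0.33  7.19] w 0.0853 F [0.3 0.5 0.2]
```

>>> arm_command(
  dr=[
    [0,0,0],
    [0,0,0],
    [0,0,0],
    [0,0,0],
    [0,0,0],
    [0,0,0],
    [0,0,0],
    [0,0,0],
    [0,0,0],
    [0,0,0],
  ],
  dp=[
    [-0.15,0.04,3],
    [-0.15,0.04,5.5],
    [-0.15,0.04,7.2],
    [-0.15,0.04,7.2],
    [-0.15,0.04,7.2],
    [-0.15,0.04,7.2],
    [-0.15,0.04,7.2],
    [-0.15,0.04,7.2],
    [-0.15,0.04,7.2],
    [-0.15,0.04,7.2],
  ],
  fingers=[1,1,1,0,0,0,0,0,0,0],
)

```text
t: 4.03
position: [0.4807, -0.3127, 0.1103]
tcp_rot: [0.994, 0.105, 0.002, -0.001]
contact_force: [-0.3, 4.2, 5.8]
width: 0.0205
grasp_force: 58.4
```

```bash
python3 - <<'E'
from h import *
plan([.4341,-.3178,.108],12)
for n in('top','side'): save(n,n+'2.png')
a=cv2.imread('pics/top2.png'); b=cv2.imread('pics/side2.png')
B=np.hstack([cv2.resize(b[95:165,355:425],(400,400),interpolation=3),cv2.resize(a[190:260,405:475],(400,400),interpolation=3)]); cv2.imwrite('pics/c3.png',B)
E
```

```text
t 4.0 pos [ 0.4807 -0.3127  0.1103] dr [-0.05 -0.19  0.06] dp [-4.67 -0.47  0.22] w 0.0205 F [-0.3  4.2  5.8]
```

>>> arm_command(
  dr=[
    [0,0,0],
    [0,0,0],
    [0,0,0],
    [0,0,0],
    [0,0,0],
    [0,0,0],
    [0,0,0],
    [0,0,0],
    [0,0,0],
  ],
  dp=[
    [-0.7,0,-0.17],
    [-1.4,0,-0.29],
    [-2.1,0,-0.35],
    [-2.8,0,-0.33],
    [-3.5,0,-0.26],
    [-4.2,0,-0.12],
    [-4.6,0,0],
    [-4.6,0,0],
    [-4.6,0,0],
  ],
  fingers=[0,0,0,0,0,0,0,0,0],
)

```text
t: 4.88
position: [0.4343, -0.3231, 0.1081]
tcp_rot: [0.995, 0.104, -0.0, -0.0]
contact_force: [-0.9, 0.1, 0.1]
width: -0.0
grasp_force: 0.0
```

```bash
python3 - <<'E'
from h import *
plan([.4341,-.3178,.108],12)
E
```

```text
t 4.9 pos [ 0.4343 -0.3231  0.1081] dr [-0.01  0.   -0.02] dp [ 0.09 -0.52  0.01] w -0.0 F [-0.9  0.1  0.1]
```

```bash
python3 - <<'E'
from h import *
for n in('top','side'): save(n,n+'3.png')
a=cv2.imread('pics/top3.png'); b=cv2.imread('pics/side3.png')
B=np.hstack([cv2.resize(b[95:165,355:425],(400,400),interpolation=3),cv2.resize(a[190:260,405:475],(400,400),interpolation=3)]); 
a=cv2.imread('pics/top2.png'); b=cv2.imread('pics/side2.png')
B2=np.hstack([cv2.resize(b[95:165,355:425],(400,400),interpolation=3),cv2.resize(a[190:260,405:475],(400,400),interpolation=3)]); 
cv2.imwrite('pics/c4.png',cv2.resize(np.vstack([B2,B]),(600,600)))
E
```

```text
(no output)
```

View pics/c4.png

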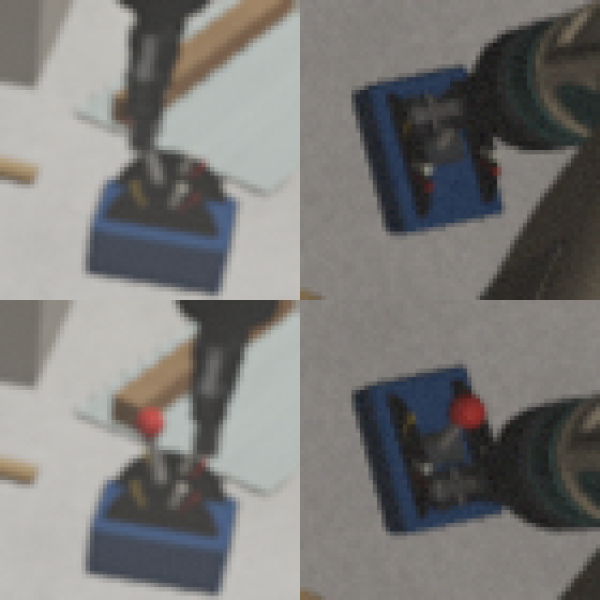

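The grip slipped off the ball and the lever stayed leaning back (knob in the top crop near (467,412)). I'll push it from behind with shut fingers instead.

```bash
cat >> h.py <<'E'
def knob(tag):
    cen={}
    for n in ('top','side'):
        im=cv2.imread(f'pics/{n}{tag}.png'); hsv=cv2.cvtColor(im,cv2.COLOR_BGR2HSV)
        g=cv2.inRange(hsv,(0,110,50),(8,255,255))|cv2.inRange(hsv,(170,110,50),(180,255,255))
        k,l,st,ce=cv2.connectedComponentsWithStats(g); q=w2pix(n,[.46,-.312,.127])[0]
        i=min(range(1,k),key=lambda i:np.linalg.norm(ce[i]-q)-2*st[i,4]*(np.linalg.norm(ce[i]-q)<25)); cen[n]=ce[i]; print(n,np.round(ce[i],1),st[i])
    K,e=tri(cen['top'],cen['side']); c,s=np.cos(np.radians(12)),np.sin(np.radians(12)); D=K[:2]-[.4572,-.3129]
    X=D@[c,s]; print('knob',np.round(K,4),'err',round(e,4),'box X',round(X,4),'Y',round(D@[-s,c],4),'angle',round(.6+np.arctan2(X,K[2]-.05),3)); return K
E
python3 - <<'E'
from h import *
knob(1);knob(3)
c,s=np.cos(np.radians(12)),np.sin(np.radians(12))
k=np.array([.480,-.3115]); b=k+.045*np.array([c,s])
plan([.4343,-.3231,.165],12); plan([*b,.165],12); plan([*b,.113],12)
E
```

```text
top [443.  213.7] [440 210   7   8  47]
side [387.7 122.7] [385 120   6   7  30]
knob [ 0.4829 -0.3116  0.1287] err 0.0012 box X 0.0254 Y -0.0041 angle 0.912
top [443.6 215.6] [440 212   8   8  52]
side [389.4 122.7] [387 120   6   7  31]
knob [ 0.4774 -0.3126  0.1298] err 0.0016 box X 0.0199 Y -0.0039 angle 0.844
t 5.0 pos [ 0.4348 -0.3231  0.1083] dr [ 0.01 -0.01  0.02] dp [-0.05 -0.01 -5.67] w 0.0 F [-0.2 -0.  -0.8]
t 5.0 pos [ 0.4348 -0.3231  0.1083] dr [ 0.01 -0.01  0.02] dp [ 9.17 -0.19 -5.67] w 0.0 F [-0.2 -0.  -0.8]
t 5.0 pos [ 0.4348 -0.3231  0.1083] dr [ 0.01 -0.01  0.02] dp [ 9.16 -0.19 -0.47] w 0.0 F [-0.2 -0.  -0.8]
```

>>> arm_command(
  dr=[
    [0,0,0],
    [0,0,0],
    [0,0,0],
    [0,0,0],
    [0,0,0],
    [0,0,0],
    [0,0,0],
    [0,0,0],
    [0,0,0],
    [0,0,0],
    [0,0,0],
    [0,0,0],
  ],
  dp=[
    [0,0,-3],
    [0,0,-5.7],
    [3,0,-5.7],
    [6,-0.1,-5.7],
    [9.2,-0.2,-5.7],
    [9.2,-0.2,-3],
    [9.2,-0.2,0],
    [7.5,-0.2,0],
    [6,-0.2,0],
    [4.8,-0.2,0],
    [3.7,-0.2,0],
    [3.0,-0.2,0],
  ],
  fingers=[0,0,0,0,0,0,0,0,0,0,0,0],
)

```text
t: 5.98
position: [0.4628, -0.3155, 0.1094]
tcp_rot: [0.995, 0.104, 0.001, 0.001]
contact_force: [1.2, 1.1, -0.5]
width: -0.0
grasp_force: 0.6
```

```bash
python3 - <<'E'
from h import *
for n in('top','side'): save(n,n+'4.png')
knob(4)
p=env.get_state(); print(p['position'],p['contact_force'])
E
```

```text
top [447.3 229.3] [444 226   8   8  45]
side [401.6 125.1] [399 123   6   5  23]
knob [ 0.4384 -0.3221  0.1269] err 0.0012 box X -0.0203 Y -0.0051 angle 0.342
[ 0.46254043 -0.31571356  0.10938433] [ 0.34225471 -0.06756715  0.00479448]
```

>>> arm_command(
  dr=[
    [0,0,0],
    [0,0,0],
    [0,0,0],
    [0,0,0],
    [0,0,0],
    [0,0,0],
    [0,0,0],
  ],
  dp=[
    [-0.3,0,0],
    [-0.3,0,0],
    [0,0,0],
    [3.5,0,0],
    [4,0,-3],
    [4,0,-6],
    [4,0,-10],
  ],
  fingers=[0,0,0,0,0,0,0],
)

```text
t: 6.67
position: [0.5021, -0.3048, 0.2065]
tcp_rot: [0.994, 0.105, -0.002, -0.002]
contact_force: [1.3, 0.3, -0.0]
width: -0.0004
grasp_force: 0.0
```

```bash
python3 - <<'E'
from h import *
for n in('top','side'): save(n,n+'5.png')
knob(5)
for n in ('top','side'): print([ (round(r['p'],2),np.round(c2w(n,r['xyz']),4)) for l in ('speed_idle','speed_tip') for r in recognise(n,l)[:2]])
a=cv2.imread('pics/top5.png'); b=cv2.imread('pics/side5.png')
cv2.imwrite('pics/c5.png',np.hstack([cv2.resize(b[110:165,370:425],(400,400),interpolation=3),cv2.resize(a[200:250,415:465],(400,400),interpolation=3)]))
plan([.47,-.31,.11],12)
E
```

```text
top [447.5 229.6] [444 226   8   8  52]
side [402. 125.] [400 123   5   5  21]
knob [ 0.4373 -0.3225  0.1274] err 0.0008 box X -0.0215 Y -0.0053 angle 0.329
[(0.65, array([ 0.4505, -0.3095,  0.0476])), (0.66, array([ 0.439 , -0.3153,  0.1323]))]
[(0.56, array([ 0.4497, -0.2892,  0.0496])), (0.57, array([ 0.4489, -0.2895,  0.0485])), (0.45, array([ 0.4458, -0.3172,  0.1199]))]
t 7.0 pos [ 0.5023 -0.3059  0.2073] dr [-0.07  0.07  0.04] dp [-3.23 -0.26  9.73] w -0.0 F [ 0.7  0.6 -0.2]
```

View pics/c5.png

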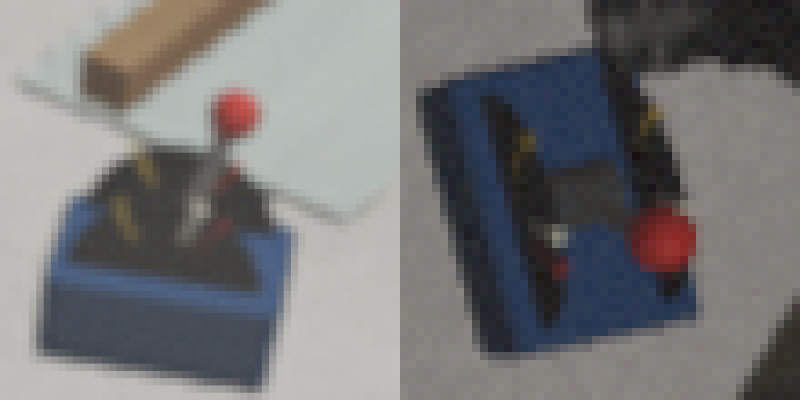

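```bash
python3 - <<'E'
from h import *
c,s=np.cos(np.radians(12)),np.sin(np.radians(12))
for nm,t,u in (('white',(434.75,229.4),(397.5,138.9)),('yellow',(430.4,217.9),(386.9,140)),('red',(435,233.5),(400.2,141.9))):
    K,e=tri(t,u); D=K[:2]-[.4572,-.3129]; print(nm,np.round(K,4),round(e,4),'X',round(D@[c,s],4),'Y',round(D@[-s,c],4),.6+np.arctan2(D@[c,s],K[2]-.05))
# colour blobs in top
im=cv2.imread('pics/top5.png'); 
a=im[200:250,415:465]; 
hsv=cv2.cvtColor(a,cv2.COLOR_BGR2HSV)
w=(hsv[...,1]<60)&(hsv[...,2]>90); ys,xs=np.nonzero(w[20:40,10:30]); print('w',list(zip(xs+425,ys+220)))
y=cv2.inRange(hsv,(15,80,60),(35,255,255)); ys,xs=np.nonzero(y); print('y',list(zip(xs+415,ys+200)))
E
```

```text
white [ 0.4399 -0.3002  0.085 ] 0.0 X -0.0143 Y 0.016 0.213114160748277
yellow [ 0.4742 -0.2927  0.074 ] 0.0017 X 0.0208 Y 0.0162 1.3140802854706144
red [ 0.4292 -0.3034  0.0744] 0.002 X -0.0254 Y 0.0151 -0.20467884071446196
w [(np.int64(434), np.int64(228)), (np.int64(434), np.int64(229)), (np.int64(435), np.int64(229)), (np.int64(434), np.int64(230)), (np.int64(435), np.int64(230))]
y [(np.int64(446), np.int64(213)), (np.int64(446), np.int64(214)), (np.int64(447), np.int64(214)), (np.int64(445), np.int64(215)), (np.int64(446), np.int64(215)), (np.int64(445), np.int64(216)), (np.int64(430), np.int64(217)), (np.int64(431), np.int64(217)), (np.int64(430), np.int64(218)), (np.int64(431), np.int64(218))]
```

>>> arm_command(
  dr=[
    [0,0,0],
    [0,0,0],
    [0,0,0],
    [0,0,0],
    [0,0,0],
    [0,0,0],
    [0,0,0],
    [0,0,0],
  ],
  dp=[
    [0,0.2,4],
    [0,0.2,7],
    [-1,0.2,9.8],
    [-2.5,0.2,9.8],
    [-3.8,0.2,9.8],
    [-4.4,0.2,9.8],
    [-4.7,0.2,9.8],
    [-4.7,0.2,9.8],
  ],
  fingers=[0,0,0,0,0,0,0,0],
)

```text
t: 7.63
position: [0.4574, -0.3195, 0.1124]
tcp_rot: [0.995, 0.104, 0.001, 0.001]
contact_force: [-0.3, -0.8, 0.2]
width: -0.0
grasp_force: 0.0
```

>>> arm_command(
  dr=[
    [0,0,0],
    [0,0,0],
    [0,0,0],
    [0,0,0],
    [0,0,0],
  ],
  dp=[
    [0,0,0],
    [3,0,0],
    [4,0,-3],
    [4,0,-7],
    [4,0,-11],
  ],
  fingers=[0,0,0,0,0],
)

```text
t: 8.05
position: [0.4968, -0.3092, 0.2215]
tcp_rot: [0.994, 0.105, -0.0, -0.0]
contact_force: [1.1, -1.1, 0.2]
width: 0.0001
grasp_force: 0.0
```

```bash
python3 - <<'E'
from h import *
for n in('top','side'): save(n,n+'6.png')
knob(6)
# lifter pose
for n in ('top','side'):
    im=cv2.imread(f'pics/{n}6.png'); d=np.load(f'pics/{n}6_d.npy'); C=cloud(n,d); hsv=cv2.cvtColor(im,cv2.COLOR_BGR2HSV)
    B=(C[...,0]>.36)&(C[...,0]<.51)&(C[...,1]>-.2)&(C[...,1]<.15)&(d>0)
    for nm,m in (('handle',B&(cv2.inRange(hsv,(3,150,60),(18,255,255))>0)),):
        P=C[m]; (c0,s0,a0)=cv2.minAreaRect((P[:,:2]*1000).astype(np.float32)); print(n,nm,len(P),np.round(c0,1),np.round(s0,1),round(a0,1),np.round(np.percentile(P[:,2],[50,90])*1000,1))
    print([(round(r['p'],2),np.round(c2w(n,r['xyz']),3)) for r in recognise(n,'lifter_tip')])
    for r in outline_of(n,'lifter'):
        P=C[r['region']&(d>0)&B]
        if len(P)<50: continue
        (c0,s0,a0)=cv2.minAreaRect((P[:,:2]*1000).astype(np.float32)); v=np.linalg.svd(P[:,:2]-P[:,:2].mean(0),full_matrices=False)[2][0]
        print(n,'lifter',round(r['p'],2),len(P),np.round(c0,1),np.round(s0,1),round(a0,1),'pca yaw',np.degrees(np.arctan2(v[1],v[0])))
plan([.44,-.08,.15],90)
E
```

```text
top [447.7 231. ] [444 227   8   9  54]
side [403.2 125.9] [401 124   5   5  21]
knob [ 0.4335 -0.324   0.1244] err 0.0006 box X -0.0255 Y -0.0059 angle 0.269
top handle 209 [443.  -77.3] [97.7 25.8] 81.7 [19.  22.2]
[(0.76, array([ 0.441, -0.052,  0.016])), (0.62, array([0.406, 0.306, 0.003]))]
top lifter 0.72 315 [447.9 -33.9] [178.   24.2] 81.6 pca yaw -98.10055632062003Traceback (most recent call last):
  File "<stdin>", line 9, in <module>
    return _quantile_unchecked(
        a, q, axis, out, overwrite_input, method, keepdims, weights)
    return _ureduce(a,
                    func=_quantile_ureduce_func,
    ...<5 lines>...
                    overwrite_input=overwrite_input,
                    method=method)
    r = func(a, **kwargs)
    result = _quantile(arr,
                       quantiles=q,
    ...<2 lines>...
                       out=out,
                       weights=wgt)
    slices_having_nans = np.isnan(arr[-1, ...])
                                  ~~~^^^^^^^^^
IndexError: index -1 is out of bounds for axis 0 with size 0
```

Lever is at idle within measurement error. Next I turn the wrist round (to stay inside joint 6's range) while moving above the lifter.

>>> arm_command(
  dr=[
    [0,0,-7],
    [0,0,-14],
    [0,0,-21],
    [0,0,-28],
    [0,0,-35],
    [0,0,-42],
    [0,0,-49],
    [0,0,-56],
    [0,0,-63],
    [0,0,-70],
    [0,0,-77],
    [0,0,-84],
  ],
  dp=[
    [0,-2,0],
    [0,-4,0],
    [0,-6,0],
    [0,-8,0],
    [0,-10,0],
    [0,-12,0.5],
    [0,-14,1],
    [0,-16,1.5],
    [0,-18,2],
    [0,-20,3],
    [0,-22,4],
    [0,-24.5,5],
  ],
  fingers=[0,0,0,0.5,1,1,1,1,1,1,1,1],
)

```text
t: 9.25
position: [0.4442, -0.0694, 0.1687]
tcp_rot: [0.667, 0.745, -0.0, -0.001]
contact_force: [0.1, 0.6, 0.1]
width: 0.0853
grasp_force: 0.0
```

>>> arm_command(
  dr=[
    [0,0,-7],
    [0,0,-14],
    [0,0,-21],
    [0,0,-28],
    [0,0,-35],
    [0,0,-42],
    [0,0,-49],
    [0,0,-56],
    [0,0,-63],
    [0,0,-70],
    [0,0,-77],
    [0,0,-84],
  ],
  dp=[
    [0,0,0],
    [0,0,0],
    [0,0,0],
    [0,0,0],
    [0,0,0],
    [0,0,0],
    [0,0,0],
    [0,0,0],
    [0,0,0],
    [0,0,0],
    [0,0,0],
    [0,0,0],
  ],
  fingers=[1,1,1,1,1,1,1,1,1,1,1,1],
)

```text
t: 10.25
position: [0.444, -0.0698, 0.1689]
tcp_rot: [-0.003, 1.0, 0.0, -0.001]
contact_force: [0.3, 0.5, 0.7]
width: 0.0854
grasp_force: 0.0
```

>>> arm_command(
  dr=[
    [0,0,-7],
    [0,0,-14],
    [0,0,-21],
    [0,0,-28],
    [0,0,-35],
    [0,0,-42],
    [0,0,-49],
    [0,0,-56],
    [0,0,-63],
    [0,0,-70],
    [0,0,-77],
    [0,0,-82],
  ],
  dp=[
    [0,0,0],
    [0,0,0],
    [0,0,0],
    [0,0,0],
    [0,0,0],
    [0,0,0],
    [0,0,0],
    [0,0,0],
    [0,0,0],
    [0,0,0],
    [0,0,0],
    [0,0,0],
  ],
  fingers=[1,1,1,1,1,1,1,1,1,1,1,1],
)

```text
t: 11.25
position: [0.444, -0.0698, 0.1689]
tcp_rot: [-0.658, 0.753, 0.001, -0.001]
contact_force: [0.3, 0.7, -1.1]
width: 0.0854
grasp_force: 0.0
```

```bash
cat > lif.py <<'E'
from h import *
def lifter(n,tag):
    im,d=save(n,f'{n}{tag}.png'); C=cloud(n,d); hsv=cv2.cvtColor(im,cv2.COLOR_RGB2HSV)
    B=(C[...,0]>.3)&(C[...,0]<.56)&(C[...,1]>-.22)&(C[...,1]<.2)&(d>0)&(C[...,2]<.035)
    P=C[B&(cv2.inRange(hsv,(3,150,50),(18,255,255))>0)]
    if len(P)>20:
        r=cv2.minAreaRect((P[:,:2]*1000).astype(np.float32)); print(n,'handle',len(P),np.round(r[0],1),np.round(r[1],1),round(r[2],1),'z',np.median(P[:,2]))
    for r in outline_of(n,'lifter'):
        P=C[r['region']&(d>0)&B]
        if len(P)>50: q=cv2.minAreaRect((P[:,:2]*1000).astype(np.float32)); print(n,'lifter',round(r['p'],2),len(P),np.round(q[0],1),np.round(q[1],1),round(q[2],1))
E
python3 - <<'E'
from lif import *
lifter('top','7'); lifter('side','7')
plan([.445,-.0616,.004],262.3); print(env.get_state()['qpos'])
E
```

```text
top handle 57 [446.3 -48. ] [40.6 26.2] 89.4 z 0.01912471554135986
top lifter 0.48 230 [452.1  -5.4] [133.8  23.8] 81.0
side lifter 0.87 296 [452.4 -31.8] [184.5  28.7] 78.6
t 11.4 pos [ 0.4444 -0.07    0.1694] dr [ 0.1   0.02 -0.41] dp [-0.83  0.03 16.54] w 0.0854 F [ 0.1  1.  -0.2]
[-2.99975073e-01  9.72077878e-03 -4.73756263e-01  1.08911978e+00
 -2.29260766e-05 -1.72930930e+00]
```

>>> arm_command(
  dr=[
    [0,0,0],
    [0,0,0],
    [0,0,0],
    [0,0,0],
    [0,0,0],
    [0,0,0],
    [0,0,0],
    [0,0,0],
    [0,0,0],
    [0,0,0],
    [0,0,0],
    [0,0,0],
  ],
  dp=[
    [-0.8,0,4],
    [-0.8,0,8],
    [-0.8,0,12],
    [-0.8,0,15],
    [-0.8,0,16.5],
    [-0.8,0,16.5],
    [-0.8,0,16.5],
    [-0.8,0,16.5],
    [-0.8,0,16.5],
    [-0.8,0,16.5],
    [-0.8,0,16.5],
    [-0.8,0,16.5],
  ],
  fingers=[1,1,1,1,1,1,0,0,0,0,0,0],
)

```text
t: 12.45
position: [0.4478, -0.0627, 0.0068]
tcp_rot: [-0.656, 0.755, -0.001, 0.001]
contact_force: [-0.6, -0.4, 7.0]
width: 0.0224
grasp_force: 59.7
```

>>> arm_command(
  dr=[
    [0,0,0],
    [0,0,0],
    [0,0,0],
    [0,0,0],
    [0,0,0],
    [0,0,0],
    [0,0,0],
    [0,0,0],
  ],
  dp=[
    [0,0,-1],
    [0,0,-2],
    [0,0,-4],
    [0,0,-6],
    [0,0,-8],
    [0,0,-10],
    [0,0,-10],
    [0,0,-10],
  ],
  fingers=[0,0,0,0,0,0,0,0],
)

```text
t: 13.12
position: [0.4476, -0.0626, 0.1071]
tcp_rot: [-0.656, 0.755, -0.002, 0.001]
contact_force: [-0.6, -0.6, -1.4]
width: 0.0228
grasp_force: 59.1
```

```bash
python3 - <<'E'
from h import *
s=env.get_state(); R0=R.from_quat(s['tcp_rot']); print(s['width'],s['grasp_force'],s['position'],s['contact_force'])
for n in ('top','side'):
    im,d=save(n,n+'8.png'); C=cloud(n,d)
    L=R0.inv().apply(C.reshape(-1,3)-s['position']).reshape(C.shape)*1000
    # lifter in tool frame: x from -150 to 80, |y|<16, z -25..10
    m=(d>0)&(L[...,0]<-25)&(L[...,0]>-180)&(abs(L[...,1])<25)&(L[...,2]>-45)&(L[...,2]<30)
    P=L[m]; b=np.round(P[:,0]/15).astype(int)
    for k in np.unique(b): 
        q=P[b==k]; print(n,k*15,len(q),np.round(np.median(q[:,1:],0),1),np.round([q[:,1].min(),q[:,1].max()],1))
    print(P[:,0].min())
a=cv2.imread('pics/top8.png'); b=cv2.imread('pics/side8.png')
cv2.imwrite('pics/c8.png',np.hstack([cv2.resize(b[130:250,300:420],(400,400),interpolation=3),cv2.resize(a[170:270,290:390],(400,400),interpolation=3)]))
E
```

```text
0.022795286545271444 59.149335622787476 [ 0.44759015 -0.06263748  0.10712342] [-0.63833481 -0.63752389 -1.37835   ]
top -120 21 [ 2.8 -6.2] [-4.8  9. ]
top -105 26 [ 1.5 -6. ] [-4.7  8.9]
top -90 26 [ 2.  -6.2] [-4.9  8.7]
top -75 26 [ 2.5 -5.1] [-3.8  8.8]
top -60 26 [ 2.1 -5.4] [-4.9  8.9]
top -45 26 [ 2.  -5.6] [-4.7  8.5]
top -30 33 [  3.2 -12.7] [-8.8 14.5]
-125.32868092844643
side -135 1 [ 2.6 -5.6] [2.6 2.6]
side -120 19 [ 0.1 -4.7] [-7.6  7.6]
side -105 23 [ 0.8 -5.9] [-7.4  6.9]
side -90 19 [ 0.4 -6.5] [-7.4  7.3]
side -75 20 [-0.6 -5.1] [-7.9  6.7]
side -60 17 [-0.8 -5.4] [-5.4  7.2]
side -45 24 [ 0.9 -5.6] [-5.9  8.1]
side -30 47 [  5.2 -11. ] [-12.6  12.9]
-128.12876817532353
```

View pics/c8.png

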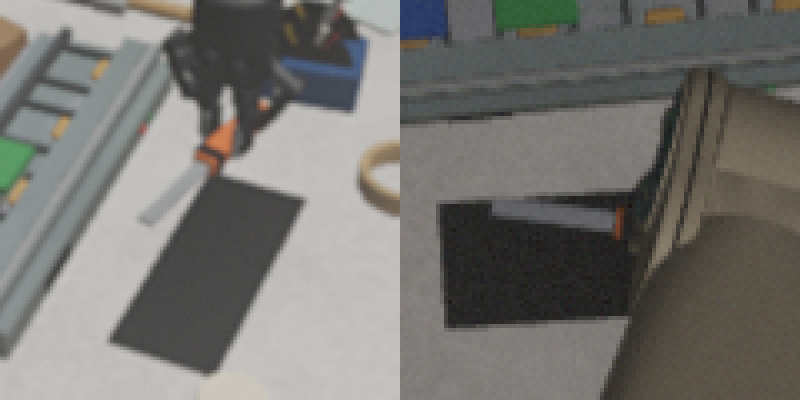

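The side crop shows the lifter held level and square by its handle with the blade free; the rail and blue and green tins are behind it. In the tool frame the blade tip is at x −127, 5 mm above the TCP. Now the pry trajectory.

```bash
cat > pry.py <<'E'
from h import *
from scipy.optimize import brentq
YAW=5.5; u=np.array([np.cos(np.radians(YAW)),np.sin(np.radians(YAW))]); v=np.array([-u[1],u[0]])
T={'blue':np.array([.622,.1297]),'green':np.array([.6317,.0304])}
TIPX,TIPY,TIPZ=.127,.001,.005   # tip ahead of tcp, aside, above tcp
def tcp(c,tx,tz,th,dy=0):
    """tip mid at shaker x tx (rel tin), height tz, blade pitched th deg up"""
    t=np.radians(th); x=tx-TIPX*np.cos(t)+TIPZ*np.sin(t); z=tz-TIPX*np.sin(t)-TIPZ*np.cos(t)
    p=c+u*x-v*(TIPY-dy); return np.array([*p,z])
def traj(tx0,phis):
    out=[]
    for ph in phis:
        a=np.radians(ph); rx,rz=tx0-.025,.030
        C=np.array([.025+rx*np.cos(a)+rz*np.sin(a),.048-rx*np.sin(a)+rz*np.cos(a)]) # underside point
        rc=np.array([-.066,.066])
        def f(th):
            n=np.array([-np.sin(th),np.cos(th)]); return (C-.00175*n-rc)@n-.00575
        th=brentq(f,-.3,1); n=np.array([-np.sin(th),np.cos(th)]); m=C-.00175*n
        out.append((ph,np.degrees(th),m))
    return out
E
python3 - <<'E'
from pry import *
c=T['blue']
plan(tcp(c,-.085,.085,0),180+YAW); plan(tcp(c,-.045,.074,0),180+YAW)
for ph,th,m in traj(-.028,[0,2,5,8,11,14,17,19]):
    p=tcp(c,*m,th); r=p[:2]-c; print(ph,round(th,1),np.round(m*1000,1),'tcp rel u,z',round(r@u*1000,1),round(p[2]*1000,1),'rear z',round((m[1]-.19*np.sin(np.radians(th))-.009)*1000,1))
E
```

```text
t 13.2 pos [ 0.4455 -0.0621  0.1049] dr [ 5.000e-02 -3.000e-02  7.652e+01] dp [-16.4    5.77   2.5 ] w 0.0222 F [-0.1 -0.2 -2.5]
t 13.2 pos [ 0.4455 -0.0621  0.1049] dr [ 5.000e-02 -3.000e-02  7.652e+01] dp [-17.33   1.88   3.6 ] w 0.0222 F [-0.1 -0.2 -2.5]
0 6.7 [-27.8  76.3] tcp rel u,z -153.4 56.5 rear z 45.2
2 9.1 [-26.6  78.1] tcp rel u,z -151.3 53.2 rear z 39.2
5 12.2 [-24.8  80.8] tcp rel u,z -147.9 49.0 rear z 31.6
8 14.9 [-22.9  83.4] tcp rel u,z -144.3 46.0 rear z 25.7
11 17.1 [-20.8  85.9] tcp rel u,z -140.7 43.9 rear z 21.1
14 18.9 [-18.6  88.3] tcp rel u,z -137.2 42.5 rear z 17.8
17 20.3 [-16.3  90.5] tcp rel u,z -133.7 41.7 rear z 15.5
19 21.1 [-14.7  92. ] tcp rel u,z -131.4 41.5 rear z 14.5
```

>>> arm_command(
  dr=[
    [0,0,6.5],
    [0,0,13],
    [0,0,19.5],
    [0,0,26],
    [0,0,32.5],
    [0,0,39],
    [0,0,45.5],
    [0,0,52],
    [0,0,58.5],
    [0,0,65],
    [0,0,71.5],
    [0,0,76.5],
  ],
  dp=[
    [-1.5,1.5,-1],
    [-3,3,-1],
    [-4.5,4,-1],
    [-6,5,-1],
    [-7.5,5.8,-1],
    [-9,5.8,-1],
    [-10.5,5.8,-1],
    [-12,5.8,-1],
    [-13.5,5.8,-1],
    [-15,5.8,-1],
    [-16.4,5.8,0],
    [-16.4,5.8,0],
  ],
  fingers=[0,0,0,0,0,0,0,0,0,0,0,0],
)

```text
t: 14.22
position: [0.4097, 0.1097, 0.1029]
tcp_rot: [-0.047, 0.999, 0.0, -0.002]
contact_force: [-0.6, 0.1, -2.1]
width: 0.023
grasp_force: 59.2
```

```bash
cat > bl.py <<'E'
from pry import *
def blade(tag):
    s=env.get_state(); R0=R.from_quat(s['tcp_rot']); print('pos',np.round(s['position'],4),'F',np.round(s['contact_force'],1),'w',round(s['width'],4))
    for n in ('top','side'):
        im,d=save(n,n+tag+'.png'); C=cloud(n,d)
        L=R0.inv().apply(C.reshape(-1,3)-s['position']).reshape(C.shape)*1000
        m=(d>0)&(L[...,0]<-45)&(L[...,0]>-140)&(abs(L[...,1])<14)&(L[...,2]>-20)&(L[...,2]<12)
        P=L[m]
        if len(P)<20: print(n,'few'); continue
        fz=np.polyfit(P[:,0],P[:,2],1); fy=np.polyfit(P[:,0],P[:,1],1); print(n,len(P),'tip x',round(P[:,0].min(),1),'topz at-120,-50',np.round(np.polyval(fz,[-120,-50]),1),'y',np.round(np.polyval(fy,[-120,-50]),1))
E
python3 - <<'E'
from bl import *
blade('9'); c=T['blue']
plan(tcp(c,-.06,.085,0),180+YAW); plan(tcp(c,-.06,.074,0),180+YAW)
a=cv2.imread('pics/top9.png'); b=cv2.imread('pics/side9.png')
cv2.imwrite('pics/c9.png',np.hstack([cv2.resize(b[160:260,240:340],(400,400),interpolation=3),cv2.resize(a[140:240,250:350],(400,400),interpolation=3)]))
E
```

```text
pos [0.4097 0.1097 0.1029] F [-0.6  0.1 -2.1] w 0.023
top 69 tip x -123.4 topz at-120,-50 [-5.4 -4.8] y [-0.2 -1.4]
side 134 tip x -126.0 topz at-120,-50 [-7.3 -7.1] y [0.3 0.3]
t 14.3 pos [0.4097 0.1084 0.1036] dr [-0.01 -0.24  0.11] dp [-2.64 -0.02  2.34] w 0.022 F [-0.7  0.1 -0.4]
t 14.3 pos [0.4097 0.1084 0.1036] dr [-0.01 -0.24  0.11] dp [-2.65 -0.02  3.44] w 0.022 F [-0.7  0.1 -0.4]
```

View pics/c9.png

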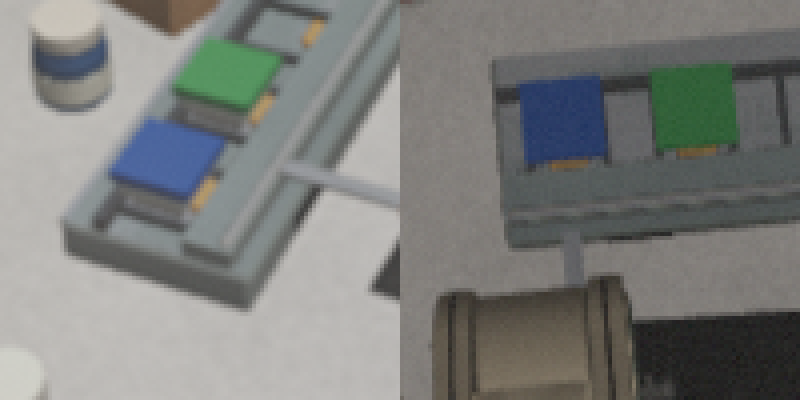

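>>> arm_command(
  dr=[
    [0,0,0],
    [0,0,0],
    [0,0,0],
    [0,0,0],
    [0,0,0],
    [0,0,0],
    [0,0,0],
  ],
  dp=[
    [-1,0,1],
    [-2,0,2],
    [-3,0,2.8],
    [-3.6,0,3.2],
    [-3.6,0,3.4],
    [-3.6,0,3.4],
    [-3.6,0,3.4],
  ],
  fingers=[0,0,0,0,0,0,0],
)

```text
t: 14.9
position: [0.4466, 0.1114, 0.0711]
tcp_rot: [-0.048, 0.999, -0.0, -0.001]
contact_force: [-0.5, -0.2, -1.4]
width: 0.0223
grasp_force: 59.2
```

>>> arm_command(
  dr=[
    [0,0,0],
    [0,0,0],
    [0,0,0],
    [0,0,0],
  ],
  dp=[
    [0,0,0.1],
    [0,0,0.25],
    [0,0,0.25],
    [0,0,0.25],
  ],
  fingers=[0,0,0,0],
)

```text
t: 15.23
position: [0.4472, 0.1116, 0.069]
tcp_rot: [-0.048, 0.999, 0.0, 0.0]
contact_force: [-0.7, -0.0, -0.0]
width: 0.0224
grasp_force: 59.2
```

>>> arm_command(
  dr=[
    [0,0,0],
    [0,0,0],
    [0,0,0],
    [0,0,0],
  ],
  dp=[
    [0,0,0.1],
    [0,0,0.2],
    [0,0,0.2],
    [0,0,0.2],
  ],
  fingers=[0,0,0,0],
)

```text
t: 15.57
position: [0.4473, 0.1116, 0.0667]
tcp_rot: [-0.048, 0.999, -0.0, -0.0]
contact_force: [0.3, -0.1, -0.9]
width: 0.0221
grasp_force: 59.2
```

>>> arm_command(
  dr=[
    [0,0,0],
    [0,0,0],
    [0,0,0],
    [0,0,0],
  ],
  dp=[
    [0,0,0.1],
    [0,0,0.2],
    [0,0,0.2],
    [0,0,0.2],
  ],
  fingers=[0,0,0,0],
)

```text
t: 15.9
position: [0.4478, 0.1117, 0.0651]
tcp_rot: [-0.048, 0.999, 0.0, 0.0]
contact_force: [-1.2, 0.9, 1.3]
width: 0.0227
grasp_force: 59.5
```

```bash
python3 - <<'E'
from bl import *
blade('10')
s=env.get_state();print(np.round(s['moment'],2))
E
```

```text
pos [0.4478 0.1117 0.0651] F [-1.2  0.9  1.3] w 0.0227
top 118 tip x -140.0 topz at-120,-50 [ -2.4 -13.9] y [0.1 3.3]
side 182 tip x -139.2 topz at-120,-50 [-4.2 -8.4] y [2.5 0.8]
[ 0.05 -0.14 -0.02]
```

>>> arm_command(
  dr=[
    [0,0,0],
    [0,0,0],
    [0,0,0],
    [0,0,0],
    [0,0,0],
    [0,0,0],
  ],
  dp=[
    [0,0,-0.22],
    [-0.5,0,-0.22],
    [-1,0,-0.22],
    [-1.5,0,-0.22],
    [-1.7,0,-0.22],
    [-1.7,0,-0.22],
  ],
  fingers=[0,0,0,0,0,0],
)

```text
t: 16.5
position: [0.4653, 0.1133, 0.067]
tcp_rot: [-0.048, 0.999, 0.0, 0.0]
contact_force: [-0.0, 0.4, -0.2]
width: 0.0223
grasp_force: 59.3
```

>>> arm_command(
  dr=[
    [0,0,0],
    [0,0,0],
    [0,0,0],
    [0,0,0],
  ],
  dp=[
    [-0.1,0,0],
    [-0.3,0,0],
    [-0.4,0,0],
    [-0.4,0,0],
  ],
  fingers=[0,0,0,0],
)

```text
t: 16.83
position: [0.4685, 0.1137, 0.067]
tcp_rot: [-0.048, 0.999, -0.0, 0.0]
contact_force: [-0.4, 0.8, -0.8]
width: 0.0223
grasp_force: 59.3
```

```bash
python3 - <<'E'
from bl import *
s=env.get_state();print(np.round(s['contact_force'],2),np.round(s['moment'],2),(s['position'][:2]-T['blue'])@u)
for n in ('top','side'): save(n,n+'11.png')
a=cv2.imread('pics/top11.png'); b=cv2.imread('pics/side11.png')
cv2.imwrite('pics/c11.png',np.hstack([cv2.resize(b[170:250,250:330],(400,400),interpolation=3),cv2.resize(a[140:220,260:340],(400,400),interpolation=3)]))
E
```

```text
[-0.43  0.81 -0.81] [-0.01  0.01  0.  ] -0.15428147311110044
```

View pics/c11.png

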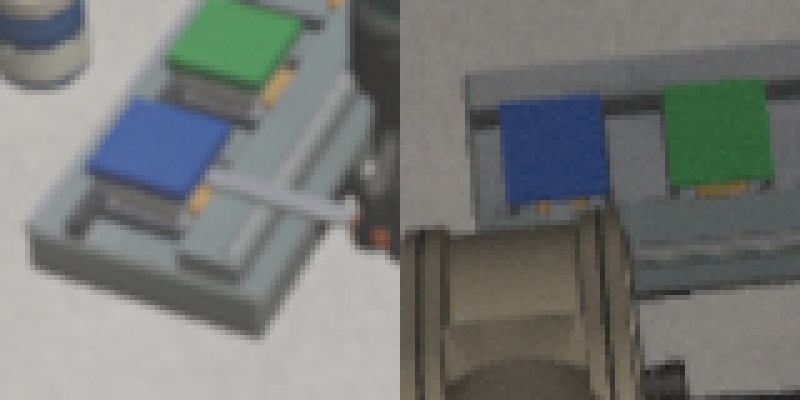

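```bash
cat > tr.py <<'E'
import pry,sys; from pry import *
pry.TIPZ=.0062
s=env.get_state(); c=T[sys.argv[1]]; tx=float(sys.argv[2])
for ph,th,m in traj(tx,[0,2,4,6,8,10,12,14,16,18,20,22]):
    p=tcp(c,*m,th); d=p-s['position']; print(ph,'dr_y',round(-th,1),'dp x',round(-(d[:2]@u)*100,2),'z',round(-d[2]*100,2))
E
python3 tr.py blue -.027
```

```text
0 dr_y -6.5 dp x -0.23 z 1.13
2 dr_y -8.8 dp x -0.44 z 1.45
4 dr_y -10.9 dp x -0.66 z 1.72
6 dr_y -12.7 dp x -0.89 z 1.95
8 dr_y -14.4 dp x -1.12 z 2.13
10 dr_y -15.9 dp x -1.36 z 2.28
12 dr_y -17.1 dp x -1.59 z 2.39
14 dr_y -18.3 dp x -1.83 z 2.47
16 dr_y -19.3 dp x -2.06 z 2.52
18 dr_y -20.1 dp x -2.29 z 2.55
20 dr_y -20.8 dp x -2.51 z 2.56
22 dr_y -21.5 dp x -2.73 z 2.56
```

>>> arm_command(
  dr=[
    [0,-3,0],
    [0,-6.5,0],
    [0,-8.8,0],
    [0,-10.9,0],
    [0,-12.7,0],
    [0,-14.4,0],
    [0,-14.4,0],
  ],
  dp=[
    [-0.1,0,0.5],
    [-0.23,0,1.15],
    [-0.44,0,1.5],
    [-0.66,0,1.8],
    [-0.89,0,2.05],
    [-1.12,0,2.25],
    [-1.12,0,2.25],
  ],
  fingers=[0,0,0,0,0,0,0],
)

```text
t: 17.52
position: [0.4742, 0.1143, 0.0422]
tcp_rot: [-0.048, 0.991, 0.006, 0.122]
contact_force: [-6.5, -1.1, 2.6]
width: 0.0224
grasp_force: 59.9
```

```bash
cat > tz.py <<'E'
from pry import *
def tilt(tag):
    for n in ('top','side'):
        im,d=save(n,n+tag+'.png'); C=cloud(n,d); hsv=cv2.cvtColor(im,cv2.COLOR_RGB2HSV)
        for nm,lo,hi in (('blue',(100,120,30),(130,255,255)),('green',(45,100,30),(85,255,255))):
            D=C[...,:2]-T[nm]; X=D@u;Y=D@v
            m=(cv2.inRange(hsv,lo,hi)>0)&(abs(X)<.05)&(abs(Y)<.035)&(C[...,2]>.08)&(C[...,2]<.14)&(d>0)
            if m.sum()<40: print(n,nm,'few'); continue
            A=np.c_[X[m],Y[m],np.ones(m.sum())]; k=np.linalg.lstsq(A,C[m][:,2],rcond=None)[0]
            print(n,nm,m.sum(),'tilt back',round(-np.degrees(np.arctan(k[0])),1),'side',round(np.degrees(np.arctan(k[1])),1),'z0',round(k[2],4),'mean X,Y',np.round([X[m].mean(),Y[m].mean()],4),'front edge',round(np.percentile(X[m],1),4))
E
python3 -c "
from tz import *
tilt('12'); s=env.get_state(); print(s['contact_force'],s['position'],R.from_quat(s['tcp_rot']).as_matrix()[2])"; python3 tr.py blue -.027 | tail -4
```

```text
top blue 380 tilt back 0.6 side 0.5 z0 0.087 mean X,Y [ 0.0009 -0.0018] front edge -0.0279
top green 383 tilt back -0.8 side -0.1 z0 0.087 mean X,Y [ 0.0001 -0.0014] front edge -0.0285
side blue 296 tilt back 0.7 side 0.5 z0 0.0884 mean X,Y [-0.      0.0015] front edge -0.027
side green 248 tilt back 0.0 side 1.1 z0 0.0879 mean X,Y [-0.0012  0.0024] front edge -0.0279
[-7.69565932 -0.75600637  2.37036246] [0.47442332 0.11433691 0.04245741] [-2.40691592e-01 -6.45008893e-06 -9.70601647e-01]
16 dr_y -19.3 dp x -1.44 z 0.07
18 dr_y -20.1 dp x -1.67 z 0.1
20 dr_y -20.8 dp x -1.89 z 0.11
22 dr_y -21.5 dp x -2.11 z 0.1
```

```bash
python3 - <<'E'
from bl import *
s=env.get_state(); R0=R.from_quat(s['tcp_rot']); d=np.load('pics/side12_d.npy'); C=cloud('side',d)
Rv=R.from_euler('z',180+YAW,degrees=True)*R.from_euler('x',180,degrees=True)
D=C-np.array([*T['blue'],0]); X=D[...,:2]@u; Y=D[...,:2]@v
m=(abs(Y)<.006)&(X>-.14)&(X<-.02)&(C[...,2]>.05)&(C[...,2]<.1); o=np.argsort(X[m]); print(np.round(np.c_[X[m],C[m][:,2]][o][::3]*1000).astype(int).tolist())
b=cv2.imread('pics/side12.png'); a=cv2.imread('pics/top12.png')
cv2.imwrite('pics/c12.png',np.hstack([cv2.resize(b[170:250,250:330],(400,400),interpolation=3),cv2.resize(a[140:220,260:340],(400,400),interpolation=3)]))
E
```

```text
[[-130, 63], [-128, 63], [-126, 65], [-124, 66], [-121, 67], [-119, 65], [-117, 66], [-112, 61], [-109, 63], [-107, 61], [-104, 63], [-101, 65], [-98, 65], [-97, 66], [-94, 60], [-91, 64], [-89, 63], [-86, 67], [-84, 64], [-82, 65], [-80, 70], [-78, 52], [-76, 69], [-73, 70], [-71, 68], [-70, 69], [-69, 70], [-68, 70], [-66, 73], [-64, 72], [-63, 74], [-60, 75], [-57, 66], [-55, 76], [-53, 67], [-51, 64], [-50, 79], [-48, 77], [-47, 78], [-45, 67], [-44, 81], [-42, 65], [-40, 78], [-39, 67], [-37, 83], [-36, 63], [-34, 81], [-32, 81], [-32, 66], [-30, 81], [-28, 62], [-26, 88], [-26, 86], [-25, 90], [-24, 61], [-23, 67], [-21, 66]]
```

View pics/c12.png

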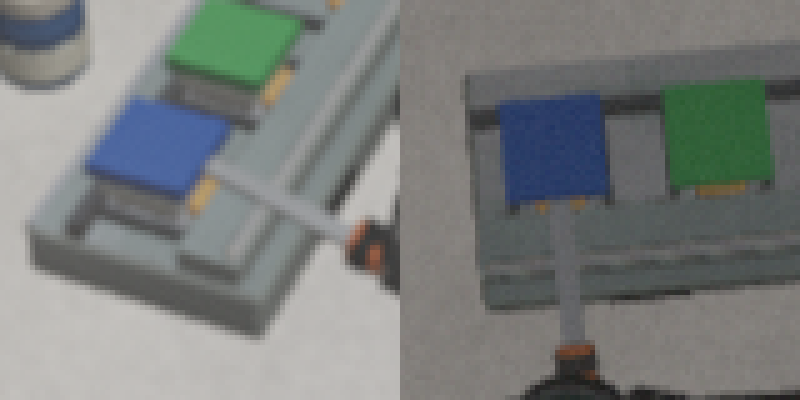

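The blade tip slid up in front of the lid rather than under it: in the top crop it ends at the lid's edge, with too little bite. I'll back out, level the blade and go in until it touches the body.

```bash
python3 - <<'E'
from bl import *
c=T['blue']; 
def at(uu,z): return np.array([*(c+u*uu-v*.001),z])
plan(at(-.165,.0424),180+YAW,-13.9); plan(at(-.175,.050),180+YAW,-7);plan(at(-.175,.067),180+YAW,0)
E
```

```text
t 17.6 pos [0.4744 0.1143 0.0425] dr [0.01 0.03 0.04] dp [ 1.62  0.02 -0.39] w 0.0225 F [-7.7 -0.8  2.4]
t 17.6 pos [0.4744 0.1143 0.0425] dr [0.01 6.93 0.04] dp [ 2.4   0.02 -1.37] w 0.0225 F [-7.7 -0.8  2.4]
t 17.6 pos [0.4744 0.1143 0.0425] dr [ 0.   13.93  0.04] dp [ 1.99  0.02 -3.02] w 0.0225 F [-7.7 -0.8  2.4]
```

>>> arm_command(
  dr=[
    [0,0,0],
    [0,0,0],
    [0,7,0],
    [0,14,0],
    [0,14,0],
    [0,14,0],
  ],
  dp=[
    [1.2,0,-0.3],
    [2.1,0,-0.4],
    [2.7,0,-1.7],
    [2.2,0,-3.2],
    [2.2,0,-3.2],
    [2.2,0,-3.2],
  ],
  fingers=[0,0,0,0,0,0],
)

```text
t: 18.12
position: [0.4522, 0.1121, 0.0706]
tcp_rot: [-0.048, 0.999, 0.0, 0.005]
contact_force: [1.9, 1.2, -0.2]
width: 0.0226
grasp_force: 59.3
```

```bash
python3 - <<'E'
from bl import *
s=env.get_state(); c=T['blue']
print((s['position'][:2]-c)@u, s['position'][2],(s['position'][:2]-c)@v,np.round(s['contact_force'],1),R.from_quat(s['tcp_rot']).as_euler('xyz',degrees=True))
for n in ('top','side'):
    im,d=save(n,n+'13.png'); C=cloud(n,d); D=C-np.array([*c,0]); X=D[...,:2]@u; Y=D[...,:2]@v
    hsv=cv2.cvtColor(im,cv2.COLOR_RGB2HSV)
    m=(abs(Y)<.012)&(X>-.14)&(X<-.01)&(C[...,2]>.0705)&(C[...,2]<.084)
    P=np.c_[X[m],Y[m],C[m][:,2]]*1000; P=P[np.argsort(-P[:,0])]; print(n,np.round(P[:10]).astype(int).tolist(),'fit z at -100,-60',np.polyval(np.polyfit(P[:,0],P[:,2],1),[-100,-60]))
    bl=(cv2.inRange(hsv,(100,120,30),(130,255,255))>0)&(abs(Y)<.02)&(X<0)&(X>-.05)&(C[...,2]>.083); print('lid front',np.sort(X[bl])[:12:3])
    m2=(abs(abs(Y)-.02)<.006)&(C[...,2]>.0675)&(X<-.05)&(X>-.08); print('rail X',np.median(X[m2]),C[m2][:,2].max())
E
```

```text
-0.17075110098367524 0.07058216904607918 -0.0012585487508829222 [ 1.9  1.2 -0.2] [ 179.99900074    0.56878436 -174.47726635]
top [[-12, 10, 84], [-20, -5, 84], [-28, -1, 78], [-28, 2, 80], [-28, 8, 84], [-28, -4, 78], [-44, -9, 79], [-44, -6, 81], [-46, 4, 81], [-47, 1, 80]] fit z at -100,-60 [77.49290999 79.74140979]
lid front [-0.02866555 -0.02818894 -0.02741937 -0.02733063]
rail X -0.06434199300670546 0.07127557407435758
side [[-26, -12, 77], [-26, -11, 81], [-27, 9, 83], [-27, -3, 80], [-28, 6, 81], [-43, 4, 81], [-44, 1, 82], [-45, -4, 82], [-45, -4, 79], [-46, 4, 82]] fit z at -100,-60 [79.10365932 80.12034324]
lid front [-0.02827715 -0.02739684 -0.02710601 -0.0261859 ]
rail X -0.06321971202009508 0.07387785674780045
```

```bash
sed -i "s/^TIPX.*/for k in T: T[k]=T[k]+.0015*u\nTIPX,TIPY,TIPZ=.127,.001,.0062/; s/^pry.TIPZ.*//" pry.py tr.py
python3 - <<'E'
from bl import *
c=T['blue']; 
def at(uu,z): return np.array([*(c+u*uu-v*.001),z])
plan(at(-.170,.069),180+YAW,1); plan(at(-.155,.069),180+YAW,1)
E
```

```text
t 18.2 pos [0.4512 0.112  0.0701] dr [0.   1.59 0.02] dp [-0.32  0.02  0.12] w 0.0227 F [ 0.1 -1.  -1.6]
t 18.2 pos [0.4512 0.112  0.0701] dr [0.   1.59 0.02] dp [-1.82  0.02  0.13] w 0.0227 F [ 0.1 -1.  -1.6]
```

>>> arm_command(
  dr=[
    [0,1.6,0],
    [0,1.6,0],
    [0,1.6,0],
    [0,1.6,0],
    [0,1.6,0],
    [0,1.6,0],
  ],
  dp=[
    [-0.3,0,0.15],
    [-0.3,0,0.15],
    [-0.8,0,0.15],
    [-1.3,0,0.15],
    [-1.8,0,0.15],
    [-1.8,0,0.15],
  ],
  fingers=[0,0,0,0,0,0],
)

```text
t: 18.72
position: [0.4699, 0.1138, 0.069]
tcp_rot: [-0.048, 0.999, -0.0, -0.009]
contact_force: [1.4, -0.4, -0.7]
width: 0.0226
grasp_force: 59.3
```

>>> arm_command(
  dr=[
    [0,0,0],
    [0,0,0],
    [0,0,0],
  ],
  dp=[
    [-0.15,0,0],
    [-0.3,0,0],
    [-0.3,0,0],
  ],
  fingers=[0,0,0],
)

```text
t: 18.97
position: [0.4715, 0.114, 0.0686]
tcp_rot: [-0.048, 0.999, -0.0, -0.01]
contact_force: [-0.3, 0.2, -0.9]
width: 0.0223
grasp_force: 59.3
```

>>> arm_command(
  dr=[
    [0,0,0],
    [0,0,0],
    [0,0,0],
  ],
  dp=[
    [-0.15,0,0],
    [-0.2,0,0],
    [-0.2,0,0],
  ],
  fingers=[0,0,0],
)

```text
t: 19.22
position: [0.4727, 0.1141, 0.0683]
tcp_rot: [-0.048, 0.999, -0.001, -0.011]
contact_force: [-1.6, -0.0, -0.8]
width: 0.0224
grasp_force: 59.3
```

```bash
python3 tr.py blue -.0265; python3 -c "
from h import *
s=env.get_state(); print(np.round(s['contact_force'],1), R.from_quat(s['tcp_rot']).as_matrix()[2])"
```

```text
0 dr_y -6.4 dp x 0.02 z 1.25
2 dr_y -8.7 dp x -0.18 z 1.56
4 dr_y -10.7 dp x -0.4 z 1.82
6 dr_y -12.5 dp x -0.63 z 2.04
8 dr_y -14.2 dp x -0.86 z 2.22
10 dr_y -15.6 dp x -1.09 z 2.37
12 dr_y -16.9 dp x -1.32 z 2.48
14 dr_y -18.0 dp x -1.56 z 2.56
16 dr_y -19.0 dp x -1.78 z 2.61
18 dr_y -19.8 dp x -2.01 z 2.64
20 dr_y -20.5 dp x -2.23 z 2.65
22 dr_y -21.1 dp x -2.45 z 2.64
[-1.6 -0.  -0.8] [ 2.20863801e-02  2.47138719e-05 -9.99756066e-01]
```

>>> arm_command(
  dr=[
    [0,-4,0],
    [0,-7.7,0],
    [0,-10,0],
    [0,-12,0],
    [0,-12,0],
  ],
  dp=[
    [0.1,0,0.7],
    [0.1,0,1.3],
    [0.05,0,1.65],
    [-0.1,0,1.95],
    [-0.1,0,1.95],
  ],
  fingers=[0,0,0,0,0],
)

```text
t: 19.63
position: [0.4705, 0.114, 0.0475]
tcp_rot: [-0.048, 0.995, 0.004, 0.092]
contact_force: [-0.9, 0.4, -0.8]
width: 0.0225
grasp_force: 59.3
```

```bash
python3 -c "
from tz import *
tilt('14'); s=env.get_state(); print(np.round(s['contact_force'],1),s['position'],np.degrees(np.arcsin(R.from_quat(s['tcp_rot']).as_matrix()[2][0])))
c=T['blue']
for n in ('top','side'):
    d=np.load(f'pics/{n}14_d.npy'); C=cloud(n,d); D=C-np.array([*c,0]); X=D[...,:2]@u; Y=D[...,:2]@v
    m=(abs(Y)<.006)&(X>-.115)&(X<-.0)&(C[...,2]>.0685)&(C[...,2]<.1); P=np.c_[X[m],C[m][:,2]]*1000; P=P[np.argsort(P[:,0])]; print(n,np.round(P[::2]).astype(int).tolist())
"; python3 tr.py blue -.0265
```

```text
top blue 380 tilt back 0.2 side -0.1 z0 0.0867 mean X,Y [-0.0007 -0.0018] front edge -0.0297
top green 385 tilt back -0.1 side -0.1 z0 0.0868 mean X,Y [-0.0012 -0.0014] front edge -0.0298
side blue 297 tilt back 0.8 side 0.5 z0 0.0881 mean X,Y [-0.0017  0.0013] front edge -0.0288
side green 249 tilt back -1.6 side 0.5 z0 0.088 mean X,Y [-0.0031  0.002 ] front edge -0.0292
[-5.2 -0.2 -1.2] [0.47208407 0.11406799 0.04850628] -10.593673150841717
top [[-96, 70], [-89, 69], [-87, 71], [-86, 70], [-81, 71], [-81, 72], [-78, 69], [-77, 69], [-75, 69], [-74, 70], [-72, 74], [-71, 72], [-68, 72], [-66, 75], [-65, 74], [-63, 75], [-60, 76], [-59, 74], [-57, 77], [-56, 73], [-54, 75], [-53, 71], [-51, 75], [-50, 77], [-48, 78], [-47, 72], [-46, 80], [-45, 78], [-42, 78], [-41, 78], [-39, 79], [-38, 79], [-35, 77], [-33, 79], [-32, 78], [-30, 82], [-30, 79], [-28, 85], [-27, 87], [-25, 89], [-24, 86], [-22, 86], [-21, 86], [-19, 86], [-18, 81], [-16, 89], [-15, 82], [-12, 89], [-12, 86], [-9, 85], [-9, 86], [-6, 85], [-5, 85], [-3, 91], [-3, 87], [0, 87]]
side [[-97, 69], [-92, 69], [-86, 72], [
[... 234 characters left out ...]
, 78], [-43, 78], [-41, 79], [-39, 79], [-38, 80], [-35, 79], [-33, 78], [-33, 81], [-31, 82], [-30, 88], [-29, 82], [-29, 88], [-28, 82], [-28, 84], [-25, 88], [-24, 90], [-23, 87], [-22, 88], [-19, 89], [-18, 87], [-16, 91], [-14, 87], [-13, 87], [-12, 90], [-11, 90], [-8, 89], [-6, 87], [-6, 87], [-3, 87], [-1, 88]]
0 dr_y -6.4 dp x -0.04 z -0.74
2 dr_y -8.7 dp x -0.25 z -0.43
4 dr_y -10.7 dp x -0.46 z -0.16
6 dr_y -12.5 dp x -0.69 z 0.06
8 dr_y -14.2 dp x -0.92 z 0.24
10 dr_y -15.6 dp x -1.15 z 0.38
12 dr_y -16.9 dp x -1.39 z 0.49
14 dr_y -18.0 dp x -1.62 z 0.57
16 dr_y -19.0 dp x -1.85 z 0.63
18 dr_y -19.8 dp x -2.07 z 0.66
20 dr_y -20.5 dp x -2.29 z 0.67
22 dr_y -21.1 dp x -2.51 z 0.66
```

>>> arm_command(
  dr=[
    [0,-1.5,0],
    [0,-3,0],
    [0,-3,0],
  ],
  dp=[
    [0.15,0,0.2],
    [0.25,0,0.4],
    [0.25,0,0.4],
  ],
  fingers=[0,0,0],
)

```text
t: 19.98
position: [0.4714, 0.114, 0.0442]
tcp_rot: [-0.048, 0.992, 0.006, 0.119]
contact_force: [-1.8, -0.5, -2.7]
width: 0.0224
grasp_force: 59.3
```

```bash
cat > st.py <<'E'
from tz import *
import sys
s=env.get_state(); c=T[sys.argv[1]]; M=R.from_quat(s['tcp_rot']).as_matrix(); p=np.degrees(np.arcsin(-M[2][0])) 
# blade axis is -x tool; tip-up angle
r=(s['position'][:2]-c); th=-np.radians(np.degrees(np.arcsin(M[2][0])))
print('F',np.round(s['contact_force'],1),'mom',np.round(s['moment'],2),'tcp u',round(r@u*1000,1),'v',round(r@v*1000,1),'z',round(s['position'][2]*1000,1),'tip-up',round(np.degrees(th),1),'tip u,z',np.round([(r@u+.127*np.cos(th)-.0062*np.sin(th))*1000,(s['position'][2]+.127*np.sin(th)+.0062*np.cos(th))*1000],1))
E
python3 -c "
import sys; sys.argv=['','blue']
exec(open('st.py').read()); tilt('15')
d=np.load('pics/side15_d.npy'); C=cloud('side',d); D=C-np.array([*c,0]); X=D[...,:2]@u; Y=D[...,:2]@v
m=(abs(Y)<.006)&(X>-.115)&(X<-.02)&(C[...,2]>.0685)&(C[...,2]<.1); P=np.c_[X[m],C[m][:,2]]*1000; P=P[np.argsort(P[:,0])]; print(np.round(P[::2]).astype(int).tolist())
b=cv2.imread('pics/side15.png'); a=cv2.imread('pics/top15.png')
cv2.imwrite('pics/c15.png',np.hstack([cv2.resize(b[180:230,265:315],(500,500),interpolation=3),cv2.resize(a[150:200,275:305],(300,500),interpolation=3)]))"
```

```text
F [-1.8 -0.5 -2.7] mom [-0.04  0.34  0.01] tcp u -153.0 v -1.2 z 44.2 tip-up 13.7 tip u,z [-31.1  80.4]
top blue 379 tilt back 0.6 side 0.2 z0 0.087 mean X,Y [-0.0009 -0.0021] front edge -0.0295
top green 384 tilt back 0.2 side 0.7 z0 0.0868 mean X,Y [-0.0011 -0.0016] front edge -0.0299
side blue 297 tilt back -0.2 side 0.6 z0 0.088 mean X,Y [-0.002   0.0018] front edge -0.0289
side green 248 tilt back -0.2 side 1.2 z0 0.0879 mean X,Y [-0.0032  0.0019] front edge -0.0293
[[-102, 69], [-94, 69], [-90, 70], [-88, 73], [-86, 72], [-83, 69], [-83, 70], [-81, 69], [-81, 73], [-78, 72], [-77, 75], [-75, 71], [-75, 71], [-74, 74], [-72, 74], [-71, 74], [-69, 76], [-68, 76], [-67, 71], [-66, 77], [-63, 70], [-62, 76], [-62, 78], [-59, 75], [-57, 74], [-57, 79], [-55, 77], [-54, 79], [-53, 79], [-51, 77], [-50, 80], [-48, 83], [-47, 77], [-45, 81], [-44, 81], [-42, 79], [-39, 78], [-39, 82], [-37, 84], [-36, 86], [-34, 83], [-32, 87], [-31, 86], [-29, 80], [-29, 90], [-28, 81], [-27, 89], [-24, 88], [-23, 89], [-22, 90]]
```

View pics/c15.png

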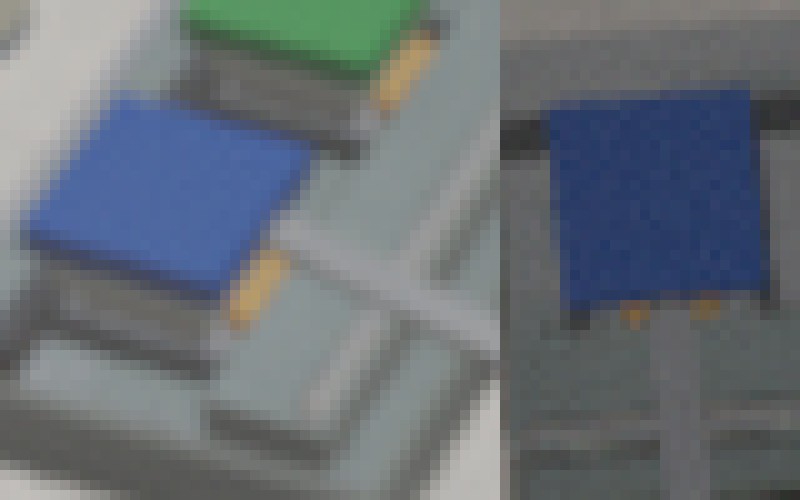

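```bash
sed -i 's/^TIPX.*/TIPX,TIPY,TIPZ=.1255,.001,.0062/' pry.py; python3 - <<'E'
from bl import *
c=T['blue']; 
def at(uu,z): return np.array([*(c+u*uu-v*.001),z])
plan(at(-.168,.044),180+YAW,-13.7);plan(at(-.172,.069),180+YAW,1);plan(at(-.154,.0685),180+YAW,1)
E
```

```text
t 20.1 pos [0.4733 0.1141 0.0453] dr [0.01 0.14 0.02] dp [ 1.68  0.03 -0.28] w 0.0227 F [ 0.4 -0.4 -1.1]
t 20.1 pos [0.4733 0.1141 0.0453] dr [ 0.   14.84  0.02] dp [ 1.47  0.03 -2.8 ] w 0.0227 F [ 0.4 -0.4 -1.1]
t 20.1 pos [0.4733 0.1141 0.0453] dr [ 0.   14.84  0.02] dp [-0.27  0.03 -2.32] w 0.0227 F [ 0.4 -0.4 -1.1]
```

>>> arm_command(
  dr=[
    [0,0,0],
    [0,5,0],
    [0,10,0],
    [0,14.8,0],
    [0,14.8,0],
    [0,14.8,0],
    [0,14.8,0],
    [0,14.8,0],
    [0,14.8,0],
  ],
  dp=[
    [1.7,0,-0.4],
    [1.9,0,-1.4],
    [1.7,0,-2.2],
    [1.5,0,-2.8],
    [1.5,0,-2.8],
    [0.8,0,-2.6],
    [0.1,0,-2.4],
    [-0.2,0,-2.3],
    [-0.2,0,-2.3],
  ],
  fingers=[0,0,0,0,0,0,0,0,0],
)

```text
t: 20.83
position: [0.4686, 0.1137, 0.067]
tcp_rot: [-0.048, 0.999, -0.0, -0.009]
contact_force: [0.9, 0.8, -0.1]
width: 0.0225
grasp_force: 59.3
```

```bash
python3 st.py blue
```

```text
F [ 0.9  0.8 -0.1] mom [ 0.05 -0.05  0.03] tcp u -155.7 v -1.2 z 67.0 tip-up -1.0 tip u,z [-28.6  71. ]
```

>>> arm_command(
  dr=[
    [0,0,0],
    [0,0,0],
    [0,0,0],
    [0,0,0],
  ],
  dp=[
    [-0.2,0,-0.05],
    [-0.4,0,-0.05],
    [-0.6,0,-0.05],
    [-0.6,0,-0.05],
  ],
  fingers=[0,0,0,0],
)

```text
t: 21.17
position: [0.4728, 0.1141, 0.0673]
tcp_rot: [-0.048, 0.999, -0.0, -0.01]
contact_force: [-3.4, -0.1, 0.2]
width: 0.0224
grasp_force: 59.4
```

```bash
python3 st.py blue;  python3 tr.py blue -.0262
```

```text
F [-3.4 -0.1  0.2] mom [-0.05  0.63  0.03] tcp u -151.5 v -1.2 z 67.3 tip-up -1.2 tip u,z [-24.4  70.8]
0 dr_y -6.4 dp x -0.15 z 1.11
2 dr_y -8.6 dp x -0.35 z 1.41
4 dr_y -10.6 dp x -0.57 z 1.67
6 dr_y -12.4 dp x -0.79 z 1.88
8 dr_y -14.0 dp x -1.02 z 2.06
10 dr_y -15.4 dp x -1.25 z 2.19
12 dr_y -16.7 dp x -1.48 z 2.3
14 dr_y -17.8 dp x -1.71 z 2.38
16 dr_y -18.8 dp x -1.93 z 2.43
18 dr_y -19.6 dp x -2.16 z 2.46
20 dr_y -20.3 dp x -2.38 z 2.47
22 dr_y -20.9 dp x -2.59 z 2.46
```

>>> arm_command(
  dr=[
    [0,-2.5,0],
    [0,-5,0],
    [0,-7.6,0],
    [0,-9.8,0],
    [0,-11.8,0],
    [0,-11.8,0],
  ],
  dp=[
    [-0.1,0,0.4],
    [-0.15,0,0.8],
    [-0.2,0,1.25],
    [-0.4,0,1.65],
    [-0.6,0,2.0],
    [-0.6,0,2.0],
  ],
  fingers=[0,0,0,0,0,0],
)

```text
t: 21.67
position: [0.4773, 0.1146, 0.0469]
tcp_rot: [-0.048, 0.994, 0.004, 0.093]
contact_force: [-5.8, -0.4, 3.7]
width: 0.0227
grasp_force: 60.1
```

```bash
sed -i 's/\.127\*/.1255*/g' st.py; python3 st.py blue; python3 -c "
from tz import *
tilt('16')"
```

```text
F [-5.8 -0.4  3.7] mom [-0.04  0.59  0.01] tcp u -147.0 v -1.2 z 46.9 tip-up 10.7 tip u,z [-24.8  76.2]
top blue 379 tilt back 5.1 side -0.5 z0 0.0893 mean X,Y [ 0.002  -0.0018] front edge -0.0263
top green 386 tilt back -0.0 side 0.2 z0 0.0871 mean X,Y [-0.0013 -0.0014] front edge -0.0297
side blue 280 tilt back 5.5 side 0.8 z0 0.0905 mean X,Y [0.0008 0.0016] front edge -0.0259
side green 246 tilt back 0.0 side 0.9 z0 0.0878 mean X,Y [-0.0029  0.0022] front edge -0.0295
```

>>> arm_command(
  dr=[
    [0,-1.8,0],
    [0,-3.5,0],
    [0,-5,0],
    [0,-6.2,0],
    [0,-7.4,0],
    [0,-8.4,0],
    [0,-9.2,0],
    [0,-10,0],
    [0,-11,0],
    [0,-11,0],
  ],
  dp=[
    [-0.17,0,0.29],
    [-0.37,0,0.5],
    [-0.57,0,0.7],
    [-0.77,0,0.88],
    [-0.97,0,1.05],
    [-1.2,0,1.2],
    [-1.4,0,1.3],
    [-1.6,0,1.42],
    [-1.8,0,1.52],
    [-1.8,0,1.52],
  ],
  fingers=[0,0,0,0,0,0,0,0,0,0],
)

```text
t: 22.6
position: [0.4994, 0.1167, 0.0359]
tcp_rot: [-0.047, 0.981, 0.009, 0.188]
contact_force: [-5.7, -0.6, 4.3]
width: 0.0227
grasp_force: 60.5
```

```bash
python3 st.py blue; python3 -c "
from tz import *
tilt('17')"
```

```text
F [-5.7 -0.6  4.3] mom [-0.07  0.7  -0.01] tcp u -124.8 v -1.2 z 35.9 tip-up 21.7 tip u,z [-10.5  88.1]
top blue 327 tilt back 22.2 side 0.1 z0 0.1012 mean X,Y [ 0.0134 -0.0022] front edge -0.0123
top green 379 tilt back 0.5 side 0.2 z0 0.0869 mean X,Y [-0.0011 -0.0013] front edge -0.0299
side blue 182 tilt back 22.5 side -0.0 z0 0.1022 mean X,Y [0.0103 0.0015] front edge -0.0123
side green 248 tilt back -0.3 side 0.9 z0 0.0879 mean X,Y [-0.0032  0.0021] front edge -0.0295
```

```bash
python3 - <<'E'
from pry import *
c=T['blue']
for ph,th,m in traj(-.0262,[18,14,11]):
    plan(tcp(c,*m,th),180+YAW,-th)
p=tcp(c,*m,th)
p2=p.copy(); p2[:2]-=u*.035*np.cos(np.radians(th)); p2[2]-=.035*np.sin(np.radians(th)); plan(p2+[0,0,.002],180+YAW,-th)
p2[:2]-=u*.03; p2[2]=.09; plan(p2,180+YAW,0)
E
```

```text
t 22.7 pos [0.4994 0.1167 0.0359] dr [0.01 2.06 0.03] dp [ 0.23  0.02 -0.82] w 0.0222 F [-6.1 -0.   3.9]
t 22.7 pos [0.4994 0.1167 0.0359] dr [0.01 3.87 0.03] dp [ 0.62  0.02 -1.06] w 0.0222 F [-6.1 -0.   3.9]
t 22.7 pos [0.4994 0.1167 0.0359] dr [0.01 5.59 0.03] dp [ 0.9   0.02 -1.31] w 0.0222 F [-6.1 -0.   3.9]
t 22.7 pos [0.4994 0.1167 0.0359] dr [0.01 5.59 0.03] dp [ 4.31  0.02 -1.83] w 0.0222 F [-6.1 -0.   3.9]
t 22.7 pos [0.4994 0.1167 0.0359] dr [ 0.   21.69  0.03] dp [ 5.14  0.02 -7.86] w 0.0222 F [-6.1 -0.   3.9]
```

>>> arm_command(
  dr=[
    [0,2,0],
    [0,3.9,0],
    [0,5.6,0],
    [0,5.6,0],
    [0,5.6,0],
    [0,5.6,0],
    [0,5.6,0],
    [0,12,0],
    [0,18,0],
    [0,21.7,0],
    [0,21.7,0],
  ],
  dp=[
    [0.4,0,-1],
    [0.8,0,-1.3],
    [1.2,0,-1.6],
    [1.2,0,-1.6],
    [2.3,0,-1.8],
    [3.4,0,-2],
    [4.6,0,-2.2],
    [5.2,0,-4.5],
    [5.5,0,-6.5],
    [5.6,0,-8.2],
    [5.6,0,-8.2],
  ],
  fingers=[0,0,0,0,0,0,0,0,0,0,0],
)

```text
t: 23.62
position: [0.4214, 0.1091, 0.094]
tcp_rot: [-0.048, 0.999, 0.0, 0.003]
contact_force: [1.9, 0.4, -1.2]
width: 0.0222
grasp_force: 59.6
```

```bash
python3 st.py blue; python3 -c "
from tz import *
tilt('18'); import pry
c=T['green']
from pry import tcp
plan(tcp(c,-.085,.085,0),180+YAW,1)
plan(tcp(c,-.045,.076,0),180+YAW,1)"
```

```text
F [ 1.9  0.4 -1.2] mom [ 0.04 -0.15 -0.03] tcp u -203.2 v -1.3 z 94.0 tip-up 0.4 tip u,z [-77.7 101. ]
top blue 356 tilt back 14.8 side 0.2 z0 0.0951 mean X,Y [ 0.0077 -0.002 ] front edge -0.0199
top green 386 tilt back -0.2 side 0.2 z0 0.0869 mean X,Y [-0.0014 -0.0015] front edge -0.0302
side blue 231 tilt back 14.7 side 0.7 z0 0.0964 mean X,Y [0.0056 0.0015] front edge -0.0189
side green 250 tilt back -0.3 side 0.7 z0 0.0878 mean X,Y [-0.0028  0.0019] front edge -0.0302
t 23.7 pos [0.4183 0.1088 0.0911] dr [-0.    1.19  0.03] dp [ 0.42 -9.95  1.23] w 0.0225 F [-0.4  0.6 -1.5]
t 23.7 pos [0.4183 0.1088 0.0911] dr [-0.    1.19  0.03] dp [-3.58 -9.95  2.14] w 0.0225 F [-0.4  0.6 -1.5]
```

>>> arm_command(
  dr=[
    [0,1.2,0],
    [0,1.2,0],
    [0,1.2,0],
    [0,1.2,0],
    [0,1.2,0],
    [0,1.2,0],
    [0,1.2,0],
    [0,1.2,0],
    [0,1.2,0],
    [0,1.2,0],
  ],
  dp=[
    [0,-3,0],
    [0,-6,0],
    [0,-9,0],
    [0,-9.9,0],
    [-1,-9.9,1],
    [-2,-9.9,1.8],
    [-3,-9.9,2.25],
    [-4,-9.9,2.25],
    [-4.6,-9.9,2.25],
    [-4.6,-9.9,2.25],
  ],
  fingers=[0,0,0,0,0,0,0,0,0,0],
)

```text
t: 24.55
position: [0.4756, 0.0151, 0.0693]
tcp_rot: [-0.049, 0.999, -0.001, -0.009]
contact_force: [-0.0, 0.3, -0.9]
width: 0.0224
grasp_force: 59.7
```

```bash
python3 st.py green
```

```text
F [-0.   0.3 -0.9] mom [-0.02 -0.01 -0.03] tcp u -158.4 v -0.3 z 69.3 tip-up -1.0 tip u,z [-32.8  73.3]
```

>>> arm_command(
  dr=[
    [0,0,0],
    [0,0,0],
    [0,0,0],
    [0,0,0],
    [0,0,0],
    [0,0,0],
  ],
  dp=[
    [0,0,0.15],
    [-0.2,0,0.15],
    [-0.4,0,0.15],
    [-0.6,0,0.15],
    [-0.8,0,0.15],
    [-0.8,0,0.15],
  ],
  fingers=[0,0,0,0,0,0],
)

```text
t: 25.05
position: [0.4777, 0.0156, 0.0662]
tcp_rot: [-0.048, 0.999, -0.0, -0.014]
contact_force: [-6.3, -0.9, -1.1]
width: 0.0226
grasp_force: 59.7
```

```bash
python3 st.py green;  python3 tr.py green -.0262|head -4
```

```text
F [-6.3 -0.9 -1.1] mom [-0.16  1.18 -0.04] tcp u -156.2 v 0.0 z 66.2 tip-up -1.6 tip u,z [-30.6  69. ]
0 dr_y -6.4 dp x -0.62 z 1.01
2 dr_y -8.6 dp x -0.82 z 1.31
4 dr_y -10.6 dp x -1.03 z 1.56
6 dr_y -12.4 dp x -1.26 z 1.78
```

```bash
python3 - <<'E'
from tz import *
tilt('19')
c=T['green']
for n in ('top','side'):
    d=np.load(f'pics/{n}19_d.npy'); C=cloud(n,d); D=C-np.array([*c,0]); X=D[...,:2]@u; Y=D[...,:2]@v
    m=(abs(Y)<.006)&(X>-.115)&(X<-.0)&(C[...,2]>.0665)&(C[...,2]<.1); P=np.c_[X[m],C[m][:,2]]*1000; P=P[np.argsort(P[:,0])]; print(n,np.round(P[::2]).astype(int).tolist())
b=cv2.imread('pics/side19.png'); a=cv2.imread('pics/top19.png')
cv2.imwrite('pics/c19.png',np.hstack([cv2.resize(b[160:220,280:340],(480,480),interpolation=3),cv2.resize(a[145:205,300:340],(320,480),interpolation=3)]))
E
```

```text
top blue 357 tilt back 13.7 side -0.3 z0 0.0949 mean X,Y [ 0.0077 -0.002 ] front edge -0.0199
top green 325 tilt back 1.8 side 0.5 z0 0.0877 mean X,Y [ 0.0037 -0.0033] front edge -0.025
side blue 224 tilt back 14.9 side 0.8 z0 0.0963 mean X,Y [0.0054 0.0018] front edge -0.0191
side green 239 tilt back 1.3 side 0.6 z0 0.0884 mean X,Y [-0.0016  0.0023] front edge -0.0287
top [[-36, 77], [-30, 79], [-26, 90], [-23, 87], [-20, 88], [-17, 85], [-16, 89], [-14, 88], [-12, 84], [-11, 88], [-10, 86], [-7, 90], [-7, 87], [-4, 88], [-4, 88], [-1, 89], [0, 87]]
side [[-114, 74], [-110, 71], [-109, 72], [-108, 76], [-105, 73], [-104, 73], [-101, 74], [-100, 76], [-99, 76], [-96, 72], [-96, 75], [-94, 77], [-91, 77], [-89, 79], [-87, 76], [-84, 76], [-82, 79], [-80, 80], [-78, 78], [-75, 73], [-72, 75], [-71, 76], [-70, 81], [-67, 80], [-64, 78], [-62, 78], [-61, 78], [-59, 80], [-56, 78], [-54, 79], [-52, 78], [-51, 78], [-50, 82], [-47, 80], [-46, 67], [-44, 83], [-43, 78], [-40, 81], [-37, 79], [-36, 69], [-34, 79], [-33, 80], [-30, 75], [-29, 80], [-28, 86], [-28, 89], [-24, 87], [-24, 68], [-22, 88], [-21, 93], [-18, 90], [-16, 89], [-15, 90], [-11, 87], [-10, 86], [-8, 89], [-6, 90], [-5, 90], [-2, 89], [-1, 85]]
```

View pics/c19.png

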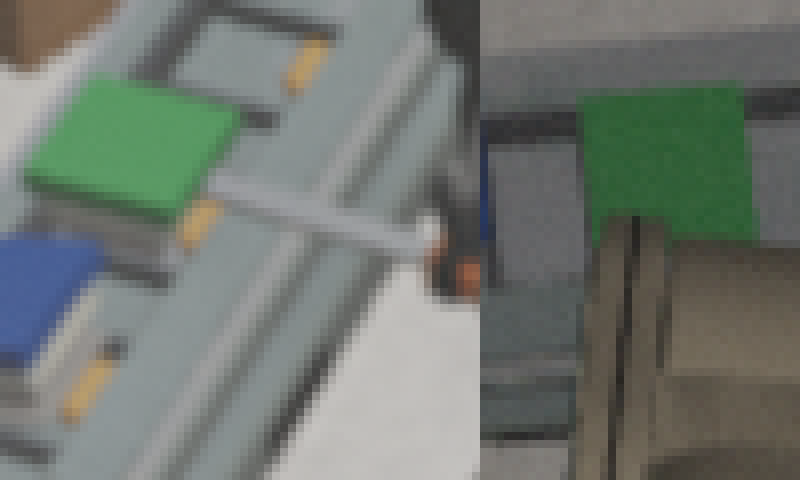

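The blade has turned nose-up in the grip by about 7° (side crop: the tip touches the lid's front face). Back off, measure it, and level it.

>>> arm_command(
  dr=[
    [0,0,0],
    [0,3,0],
    [0,6,0],
    [0,6,0],
    [0,6,0],
  ],
  dp=[
    [1.5,0,0],
    [2.5,0,-0.7],
    [2.8,0,-1.5],
    [2.8,0,-1.5],
    [2.8,0,-1.5],
  ],
  fingers=[0,0,0,0,0],
)

```text
t: 25.57
position: [0.4562, 0.0127, 0.0834]
tcp_rot: [-0.048, 0.997, -0.003, -0.06]
contact_force: [-0.4, 0.3, -1.6]
width: 0.0223
grasp_force: 59.7
```

```bash
cat > bm.py <<'E'
from tz import *
import sys
def bm(tag):
    s=env.get_state(); R0=R.from_quat(s['tcp_rot']); M=R0.as_matrix(); print('tip-up tool',round(-np.degrees(np.arcsin(M[2][0])),2),'F',np.round(s['contact_force'],1))
    for n in ('side','top'):
        im,d=save(n,n+tag+'.png'); C=cloud(n,d); L=R0.inv().apply((C-s['position']).reshape(-1,3)).reshape(C.shape)*1000
        hsv=cv2.cvtColor(im,cv2.COLOR_RGB2HSV)
        m=(d>0)&(L[...,0]<-45)&(L[...,0]>-140)&(abs(L[...,1])<10)&(L[...,2]>-32)&(L[...,2]<2)&(C[...,2]>.0735)&~(cv2.inRange(hsv,(45,90,30),(130,255,255))>0)
        P=L[m]
        if len(P)<20: print(n,'few'); continue
        for _ in range(4):
            k=np.polyfit(P[:,0],P[:,2],1); P=P[abs(P[:,2]-np.polyval(k,P[:,0]))<3]
        print(n,len(P),'blade nose-up rel tool',round(np.degrees(np.arctan(k[0])),1),'top z at -125,-50',np.round(np.polyval(k,[-125,-50]),1),'x range',P[:,0].min(),P[:,0].max(),'world top z at tip',round(s['position'][2]*1000+ (R0.apply([-125,0,np.polyval(k,-125)])[2]),1),'y',P[:,1].mean())
if __name__=='__main__': bm(sys.argv[1])
E
python3 bm.py 20; python3 st.py green
```

```text
tip-up tool -6.89 F [-0.4  0.3 -1.6]
side 103 blade nose-up rel tool 4.1 top z at -125,-50 [-15.9 -10.5] x range -127.24771182999208 -45.01039858138006 world top z at tip 84.3 y 0.8206998947585903
top few
F [-0.7 -0.7 -1.2] mom [-0.02 -0.12 -0.05] tcp u -179.6 v -0.4 z 82.8 tip-up -7.0 tip u,z [-54.3  73.6]
```

```bash
sed -i 's/^TIPX.*/TIPX,TIPY,TIPZ,BETA=.1252,.001,.0134,4.1/; s/t=np.radians(th);/t=np.radians(th-BETA);/' pry.py
sed -i "s/dr_y',round(-th,1)/dr_y',round(-(th-BETA)-PIT,1)/; s/^s=env/M=R.from_quat(env.get_state()['tcp_rot']).as_matrix(); PIT=np.degrees(np.arcsin(M[2][0])); pl=np.radians(PIT)\ns=env/; s/print(ph.*/F=d[:2]@u; print(ph,'dr_y',round(-(th-BETA)-PIT,1),'dp x',round((-F*np.cos(pl)+d[2]*np.sin(pl))*100,2),'z',round((-F*np.sin(pl)-d[2]*np.cos(pl))*100,2))/" tr.py
cat > go.py <<'E'
from pry import *
import sys
c=T[sys.argv[1]]
for a in sys.argv[2:]:
    tx,tz,th=map(float,a.split(',')); plan(tcp(c,tx/1000,tz/1000,th),180+YAW,-(th-BETA))
E
cat tr.py; python3 go.py green -50,73,-1 -33,73,-1 -24,73,-1; python3 tr.py green -.0262
```

```text
import pry,sys; from pry import *

M=R.from_quat(env.get_state()['tcp_rot']).as_matrix(); PIT=np.degrees(np.arcsin(M[2][0])); pl=np.radians(PIT)
s=env.get_state(); c=T[sys.argv[1]]; tx=float(sys.argv[2])
for ph,th,m in traj(tx,[0,2,4,6,8,10,12,14,16,18,20,22]):
    p=tcp(c,*m,th); d=p-s['position']; F=d[:2]@u; print(ph,'dr_y',round(-(th-BETA)-PIT,1),'dp x',round((-F*np.cos(pl)+d[2]*np.sin(pl))*100,2),'z',round((-F*np.sin(pl)-d[2]*np.cos(pl))*100,2))
t 25.7 pos [0.4545 0.0129 0.0828] dr [-0.   -1.93  0.03] dp [-0.51 -0.06  1.15] w 0.0222 F [-0.7 -0.7 -1.2]
t 25.7 pos [0.4545 0.0129 0.0828] dr [-0.   -1.93  0.03] dp [-2.2  -0.06  0.94] w 0.0222 F [-0.7 -0.7 -1.2]
t 25.7 pos [0.4545 0.0129 0.0828] dr [-0.   -1.93  0.03] dp [-3.09 -0.06  0.83] w 0.0222 F [-0.7 -0.7 -1.2]
0 dr_y -9.3 dp x -3.18 z 2.12
2 dr_y -11.5 dp x -3.41 z 2.39
4 dr_y -13.5 dp x -3.65 z 2.62
6 dr_y -15.3 dp x -3.89 z 2.81
8 dr_y -17.0 dp x -4.14 z 2.96
10 dr_y -18.4 dp x -4.38 z 3.07
12 dr_y -19.6 dp x -4.62 z 3.15
14 dr_y -20.8 dp x -4.85 z 3.2
16 dr_y -21.7 dp x -5.08 z 3.22
18 dr_y -22.6 dp x -5.3 z 3.23
20 dr_y -23.3 dp x -5.52 z 3.21
22 dr_y -23.9 dp x -5.73 z 3.18
```

>>> arm_command(
  dr=[
    [0,-1.9,0],
    [0,-1.9,0],
    [0,-1.9,0],
    [0,-1.9,0],
    [0,-1.9,0],
    [0,-1.9,0],
    [0,-1.9,0],
  ],
  dp=[
    [-0.3,0,0.6],
    [-0.5,0,1.15],
    [-0.5,0,1.15],
    [-1,0,1.1],
    [-1.6,0,1.0],
    [-2.2,0,0.95],
    [-2.2,0,0.95],
  ],
  fingers=[0,0,0,0,0,0,0],
)

```text
t: 26.25
position: [0.4776, 0.0147, 0.0714]
tcp_rot: [-0.048, 0.998, -0.002, -0.044]
contact_force: [0.2, -0.3, -1.4]
width: 0.0225
grasp_force: 59.7
```

```bash
python3 bm.py 21; python3 go.py green -33,73,-1 -24,73,-1
```

```text
tip-up tool -5.03 F [ 0.2 -0.3 -1.4]
side 89 blade nose-up rel tool 4.2 top z at -125,-50 [-16.3 -10.8] x range -127.31793481333439 -45.52633350935003 world top z at tip 76.6 y 1.3280291270046911
top few
t 26.4 pos [0.4757 0.0148 0.071 ] dr [-0.01 -0.07  0.03] dp [ 0.06 -0.04  0.03] w 0.0225 F [-0.2  0.7 -1.3]
t 26.4 pos [0.4757 0.0148 0.071 ] dr [-0.01 -0.07  0.03] dp [-0.83 -0.04 -0.05] w 0.0225 F [-0.2  0.7 -1.3]
```

>>> arm_command(
  dr=[
    [0,0,0],
    [0,0,0],
    [0,0,0],
    [0,0,0],
    [0,0,0],
    [0,0,0],
    [0,0,0],
  ],
  dp=[
    [0,0,0.15],
    [-0.2,0,0.13],
    [-0.4,0,0.11],
    [-0.6,0,0.1],
    [-0.8,0,0.08],
    [-1,0,0.06],
    [-1,0,0.06],
  ],
  fingers=[0,0,0,0,0,0,0],
)

```text
t: 26.93
position: [0.4815, 0.0157, 0.0685]
tcp_rot: [-0.048, 0.998, -0.002, -0.049]
contact_force: [-5.7, -0.3, 0.1]
width: 0.0222
grasp_force: 59.8
```

```bash
cat > st.py <<'E'
from tz import *
import sys
s=env.get_state(); c=T[sys.argv[1]]; M=R.from_quat(s['tcp_rot']).as_matrix()
r=(s['position'][:2]-c); th=-np.arcsin(M[2][0])
print('F',np.round(s['contact_force'],1),'mom',np.round(s['moment'],2),'tcp u',round(r@u*1000,1),'v',round(r@v*1000,1),'z',round(s['position'][2]*1000,1),'blade up',round(np.degrees(th)+BETA,1),'tip u,z',np.round([(r@u+TIPX*np.cos(th)-TIPZ*np.sin(th))*1000,(s['position'][2]+TIPX*np.sin(th)+TIPZ*np.cos(th))*1000],1))
E
python3 st.py green; python3 tr.py green -.0262|head -8
```

```text
F [-5.7 -0.3  0.1] mom [-0.16  0.94 -0.04] tcp u -152.4 v -0.2 z 68.5 blade up -1.5 tip u,z [-26.5  69.6]
0 dr_y -7.9 dp x -0.29 z 1.04
2 dr_y -10.1 dp x -0.51 z 1.32
4 dr_y -12.1 dp x -0.74 z 1.56
6 dr_y -13.9 dp x -0.98 z 1.75
8 dr_y -15.5 dp x -1.22 z 1.9
10 dr_y -16.9 dp x -1.46 z 2.02
12 dr_y -18.2 dp x -1.7 z 2.1
14 dr_y -19.3 dp x -1.93 z 2.16
```

>>> arm_command(
  dr=[
    [0,-2.5,0],
    [0,-5,0],
    [0,-7.9,0],
    [0,-10.1,0],
    [0,-12.1,0],
    [0,-12.1,0],
  ],
  dp=[
    [0,0,0.35],
    [-0.05,0,0.7],
    [-0.1,0,1.15],
    [-0.3,0,1.55],
    [-0.55,0,1.85],
    [-0.55,0,1.85],
  ],
  fingers=[0,0,0,0,0,0],
)

```text
t: 27.43
position: [0.4852, 0.0164, 0.0493]
tcp_rot: [-0.048, 0.997, 0.003, 0.058]
contact_force: [-4.6, 0.4, 1.9]
width: 0.022
grasp_force: 60.2
```

```bash
python3 -c "
from bm import *
tilt('22')"; python3 st.py green;python3 tr.py green -.0262
```

```text
top blue 352 tilt back 15.5 side 0.2 z0 0.0951 mean X,Y [ 0.008  -0.0021] front edge -0.0198
top green 380 tilt back 3.0 side -0.0 z0 0.0885 mean X,Y [ 0.0011 -0.0016] front edge -0.0273
side blue 229 tilt back 15.5 side -0.1 z0 0.0962 mean X,Y [0.006  0.0014] front edge -0.0191
side green 225 tilt back 3.3 side 1.4 z0 0.0901 mean X,Y [-0.0005  0.0022] front edge -0.0269
F [-5.9  0.1  0.1] mom [-0.05  1.23  0.06] tcp u -147.2 v -0.2 z 50.0 blade up 10.8 tip u,z [-24.4  77.9]
0 dr_y 4.4 dp x 0.24 z -0.82
2 dr_y 2.2 dp x 0.08 z -0.49
4 dr_y 0.2 dp x -0.09 z -0.21
6 dr_y -1.6 dp x -0.29 z 0.03
8 dr_y -3.2 dp x -0.49 z 0.23
10 dr_y -4.7 dp x -0.69 z 0.39
12 dr_y -5.9 dp x -0.91 z 0.52
14 dr_y -7.0 dp x -1.12 z 0.63
16 dr_y -8.0 dp x -1.34 z 0.71
18 dr_y -8.8 dp x -1.56 z 0.76
20 dr_y -9.6 dp x -1.77 z 0.8
22 dr_y -10.2 dp x -1.99 z 0.82
```

>>> arm_command(
  dr=[
    [0,-1.8,0],
    [0,-3.5,0],
    [0,-5,0],
    [0,-6.2,0],
    [0,-7.4,0],
    [0,-8.4,0],
    [0,-9.2,0],
    [0,-10,0],
    [0,-11,0],
    [0,-11,0],
  ],
  dp=[
    [-0.17,0,0.35],
    [-0.37,0,0.6],
    [-0.57,0,0.8],
    [-0.77,0,0.98],
    [-0.97,0,1.15],
    [-1.2,0,1.3],
    [-1.4,0,1.4],
    [-1.6,0,1.5],
    [-1.8,0,1.6],
    [-1.8,0,1.6],
  ],
  fingers=[0,0,0,0,0,0,0,0,0,0],
)

```text
t: 28.37
position: [0.5087, 0.018, 0.0371]
tcp_rot: [-0.048, 0.987, 0.007, 0.156]
contact_force: [-5.8, -0.5, 4.8]
width: 0.0221
grasp_force: 61.0
```

```bash
python3 -c "
from bm import *
tilt('23')"; python3 st.py green; python3 - <<'E'
from pry import *
c=T['green']
for ph,th,m in traj(-.0262,[18,14,11]):
    plan(tcp(c,*m,th),180+YAW,-(th-BETA))
p=tcp(c,*m,th)
p2=p.copy(); p2[:2]-=u*.04*np.cos(np.radians(th)); p2[2]-=.04*np.sin(np.radians(th)); plan(p2+[0,0,.002],180+YAW,-(th-BETA))
p2[:2]-=u*.03; p2[2]=.09; plan(p2,180+YAW,0)
E
```

```text
top blue 361 tilt back 14.0 side -0.4 z0 0.0949 mean X,Y [ 0.0076 -0.002 ] front edge -0.0199
top green 321 tilt back 23.3 side -0.6 z0 0.1021 mean X,Y [ 0.0143 -0.0016] front edge -0.0111
side blue 222 tilt back 15.6 side 0.2 z0 0.0964 mean X,Y [0.0059 0.0017] front edge -0.0196
side green 96 tilt back 22.3 side 0.2 z0 0.1033 mean X,Y [0.0089 0.001 ] front edge -0.0103
F [-6.8 -0.5  4.4] mom [-0.06  0.69  0.01] tcp u -125.1 v -0.6 z 37.2 blade up 22.0 tip u,z [-10.1  88.4]
t 28.5 pos [0.5087 0.0179 0.0372] dr [-0.    2.36  0.02] dp [ 0.33 -0.04 -0.85] w 0.0225 F [-6.8 -0.5  4.4]
t 28.5 pos [0.5087 0.0179 0.0372] dr [-0.    4.16  0.02] dp [ 0.73 -0.04 -1.06] w 0.0225 F [-6.8 -0.5  4.4]
t 28.5 pos [0.5087 0.0179 0.0372] dr [-0.    5.88  0.02] dp [ 1.01 -0.04 -1.29] w 0.0225 F [-6.8 -0.5  4.4]
t 28.5 pos [0.5087 0.0179 0.0372] dr [-0.    5.88  0.02] dp [ 4.95 -0.04 -1.6 ] w 0.0225 F [-6.8 -0.5  4.4]
t 28.5 pos [0.5087 0.0179 0.0372] dr [-1.000e-02  1.788e+01  2.000e-02] dp [ 6.19 -0.04 -7.54] w 0.0225 F [-6.8 -0.5  4.4]
```

>>> arm_command(
  dr=[
    [0,2.2,0],
    [0,4.1,0],
    [0,5.8,0],
    [0,5.8,0],
    [0,5.8,0],
    [0,5.8,0],
    [0,5.8,0],
    [0,10,0],
    [0,14,0],
    [0,17.9,0],
    [0,17.9,0],
  ],
  dp=[
    [0.5,0,-1],
    [0.9,0,-1.3],
    [1.3,0,-1.6],
    [1.3,0,-1.6],
    [2.5,0,-1.75],
    [3.8,0,-1.85],
    [5.2,0,-2],
    [5.8,0,-4.5],
    [6.3,0,-6.5],
    [6.6,0,-8.5],
    [6.6,0,-8.5],
  ],
  fingers=[0,0,0,0,0,0,0,0,0,0,0],
)

```text
t: 29.38
position: [0.4253, 0.0088, 0.1012]
tcp_rot: [-0.048, 0.999, -0.001, 0.004]
contact_force: [1.3, -0.9, -0.8]
width: 0.0223
grasp_force: 60.0
```

```bash
python3 -c "
from bm import *
bm('24'); tilt('25')
plan([.445,-.0616,.10],262.3)"
```

```text
tip-up tool 0.45 F [ 1.3 -0.9 -0.8]
side 111 blade nose-up rel tool 6.6 top z at -125,-50 [-21.2 -12.5] x range -127.80194082713189 -45.12436380403763 world top z at tip 123.3 y 1.2680452808800196
top 56 blade nose-up rel tool 7.9 top z at -125,-50 [-20.1  -9.7] x range -122.99198226486807 -76.46853659112314 world top z at tip 122.3 y -0.20221271063830895
top blue 356 tilt back 14.5 side 0.7 z0 0.0949 mean X,Y [ 0.0078 -0.0021] front edge -0.0194
top green 358 tilt back 14.5 side 0.0 z0 0.0952 mean X,Y [ 0.0075 -0.0016] front edge -0.0197
side blue 221 tilt back 15.3 side 0.6 z0 0.0965 mean X,Y [0.0059 0.0021] front edge -0.0189
side green 176 tilt back 15.1 side 1.1 z0 0.0965 mean X,Y [0.0059 0.0023] front edge -0.0191
t 29.6 pos [0.4194 0.0096 0.0964] dr [ 1.000e-02  2.000e-02 -7.677e+01] dp [-1.86 -7.34 -0.37] w 0.0225 F [-0.5  0.4 -1.7]
```

>>> arm_command(
  dr=[
    [0,0,-6.4],
    [0,0,-12.8],
    [0,0,-19.2],
    [0,0,-25.6],
    [0,0,-32],
    [0,0,-38.4],
    [0,0,-44.8],
    [0,0,-51.2],
    [0,0,-57.6],
    [0,0,-64],
    [0,0,-70.4],
    [0,0,-76.8],
  ],
  dp=[
    [0,0,-1],
    [0,0,-2],
    [0,-0.5,-2.5],
    [0,-1.5,-2.5],
    [-0.3,-2.5,-2.5],
    [-0.6,-3.5,-2.5],
    [-0.9,-4.5,-2.5],
    [-1.2,-5.5,-2.5],
    [-1.5,-6.5,-2],
    [-1.8,-7.3,-1.5],
    [-1.8,-7.3,-1],
    [-1.8,-7.3,-0.5],
  ],
  fingers=[0,0,0,0,0,0,0,0,0,0,0,0],
)

```text
t: 30.58
position: [0.4437, -0.0616, 0.1006]
tcp_rot: [-0.66, 0.751, 0.001, -0.0]
contact_force: [-0.3, -0.0, -1.8]
width: 0.0224
grasp_force: 59.9
```

```bash
python3 -c "
from bm import *
plan([.4476,-.0627,.05],262.3,7); plan([.4476,-.0627,.012],262.3,7); plan([.4476,-.0627,.0075],262.3,7)"
```

```text
t 30.6 pos [ 0.4437 -0.0616  0.1006] dr [0.06 7.03 0.29] dp [ 0.06 -0.41  5.06] w 0.0224 F [-0.3 -0.  -1.8]
t 30.6 pos [ 0.4437 -0.0616  0.1006] dr [0.06 7.03 0.29] dp [ 0.06 -0.42  8.86] w 0.0224 F [-0.3 -0.  -1.8]
t 30.6 pos [ 0.4437 -0.0616  0.1006] dr [0.06 7.03 0.29] dp [ 0.06 -0.42  9.31] w 0.0224 F [-0.3 -0.  -1.8]
```

>>> arm_command(
  dr=[
    [0,3.5,0],
    [0,7,0],
    [0,7,0],
    [0,7,0],
    [0,7,0],
    [0,7,0],
    [0,7,0],
  ],
  dp=[
    [0,-0.2,2],
    [0,-0.3,4.5],
    [0,-0.3,6.5],
    [0,-0.3,8],
    [0,-0.3,8.7],
    [0,-0.3,8.7],
    [0,-0.3,8.7],
  ],
  fingers=[0,0,0,0,0,0,0],
)

```text
t: 31.17
position: [0.4468, -0.0617, 0.0147]
tcp_rot: [-0.657, 0.751, -0.04, -0.046]
contact_force: [0.3, -0.5, -0.6]
width: 0.0224
grasp_force: 59.9
```

>>> arm_command(
  dr=[
    [0,0,0],
    [0,0,0],
    [0,0,0],
  ],
  dp=[
    [0,0,0.15],
    [0,0,0.35],
    [0,0,0.35],
  ],
  fingers=[0,0,0],
)

```text
t: 31.42
position: [0.4483, -0.0626, 0.0124]
tcp_rot: [-0.657, 0.752, -0.041, -0.045]
contact_force: [-0.5, -0.3, -1.9]
width: 0.0222
grasp_force: 59.9
```

```bash
python3 -c "
from bm import *
s=env.get_state(); print(s['contact_force'],s['moment'],s['position'])
for n in ('side','top'):
    im,d=save(n,n+'26.png'); C=cloud(n,d); 
    ax=np.array([np.cos(np.radians(82.3)),np.sin(np.radians(82.3))]); D=C[...,:2]-s['position'][:2]; X=D@ax; Y=D@np.array([-ax[1],ax[0]])
    m=(d>0)&(abs(Y)<.006)&(X>.045)&(X<.122)&(C[...,2]<.04); k=np.polyfit(X[m],C[m][:,2],1); print(n,m.sum(),'nose-up',np.degrees(np.arctan(k[0])),'z at .05,.125',np.polyval(k,[.05,.125]))
"
```

```text
[-0.51702466 -0.29570074 -1.91870903] [ 0.11753714 -0.04344752  0.00607082] [ 0.44827937 -0.0625567   0.01243532]
side 129 nose-up -1.1812781666085834 z at .05,.125 [0.01336212 0.01181561]
top 58 nose-up -2.5275038496860978 z at .05,.125 [0.01944641 0.01613577]
```

>>> arm_command(
  dr=[
    [0,0,0],
    [0,0,0],
    [0,0,0],
  ],
  dp=[
    [0,0,0.15],
    [0,0,0.3],
    [0,0,0.3],
  ],
  fingers=[0,0,0],
)

```text
t: 31.77
position: [0.4474, -0.0626, 0.0087]
tcp_rot: [-0.657, 0.751, -0.04, -0.046]
contact_force: [-0.9, 0.2, -1.3]
width: 0.0226
grasp_force: 59.9
```

>>> arm_command(
  dr=[
    [0,0,0],
    [0,0,0],
    [0,0,0],
  ],
  dp=[
    [0,0,0.15],
    [0,0,0.25],
    [0,0,0.25],
  ],
  fingers=[0,0,0],
)

```text
t: 32.02
position: [0.4475, -0.0629, 0.0067]
tcp_rot: [-0.657, 0.751, -0.04, -0.046]
contact_force: [-1.2, 0.9, 3.2]
width: 0.0224
grasp_force: 60.4
```

>>> arm_command(
  dr=[
    [0,0,0],
    [0,0,0],
    [0,0,0],
    [0,0,0],
    [0,0,0],
    [0,0,0],
    [0,0,0],
    [0,0,0],
    [0,-7,0],
    [0,-7,0],
  ],
  dp=[
    [0,0,0],
    [0,0,0],
    [0,0,0],
    [0,0,0],
    [0,0,-1],
    [0,0,-4],
    [0,0,-8],
    [0,0,-12],
    [0,0,-16],
    [0,0,-16],
  ],
  fingers=[0.6,1,1,1,1,1,1,1,1,1],
)

```text
t: 32.85
position: [0.4565, -0.0455, 0.1745]
tcp_rot: [-0.658, 0.753, -0.006, 0.006]
contact_force: [1.1, -0.5, 0.7]
width: 0.0851
grasp_force: 0.0
```

```bash
python3 - <<'E'
from lif import *
import tz
lifter('side','27'); lifter('top','27'); tz.tilt('28')
# pad
for n in ('top','side'):
    im,d=viewer.read_camera(n); C=cloud(n,d)
    for r in outline_of(n,'pad'):
        P=C[r['region']&(d>0)]; P=P[(abs(P[:,0]-.407)<.08)&(abs(P[:,1]-.308)<.08)]
        if r['p']>.3 and len(P)>300: q=cv2.minAreaRect((P[:,:2]*1000).astype(np.float32)); print(n,'pad',round(r['p'],2),np.round(q[0],1),np.round(q[1],1),round(q[2],1),'z',np.median(P[:,2]),'mean',P.mean(0))
E
```

```text
side lifter 0.71 415 [459.6 -36.3] [205.3  42.3] 83.4
top lifter 0.6 113 [455.9  19.3] [83.  13.8] 83.0
top blue 355 tilt back 14.6 side 0.0 z0 0.0951 mean X,Y [ 0.0076 -0.0018] front edge -0.0195
top green 358 tilt back 14.1 side 0.4 z0 0.0951 mean X,Y [ 0.0078 -0.0015] front edge -0.0195
side blue 219 tilt back 14.1 side 0.4 z0 0.0963 mean X,Y [0.0059 0.002 ] front edge -0.0186
side green 168 tilt back 14.1 side 0.6 z0 0.0963 mean X,Y [0.0057 0.0012] front edge -0.0181
top pad 0.64 [408.3 305.8] [86.5 90.6] 15.4 z 0.0029359765860748066 mean [0.40749459 0.30516571 0.0028478 ]
side pad 0.71 [410.7 307.7] [86.  92.2] 15.2 z 0.004146573229494188 mean [0.40955705 0.30951692 0.00418643]
```

```bash
cat > gr.py <<'E'
from pry import *
import sys
A=14.4
def gp(c,off,w=0.0,x0=.0001,z0=.0657,a=A):
    n=np.array([np.sin(np.radians(a)),np.cos(np.radians(a))]); 
    return np.array([*(c+u*(x0+off*n[0])+v*w),z0+off*n[1]])
E
python3 - <<'E'
from gr import *
p=gp(T['blue'],.1); print(p); plan([p[0],p[1],.2],180+YAW,0); plan(p,180+YAW,A)
E
```

```text
[0.64834713 0.13223694 0.16255832]
t 33.4 pos [ 0.4491 -0.0432  0.1639] dr [ 0.14 -0.1  76.85] dp [-20.04 -17.4   -3.65] w 0.0855 F [0.4 0.4 0.5]
t 33.4 pos [ 0.4491 -0.0432  0.1639] dr [-9.52 12.07 76.43] dp [-20.04 -17.41   0.09] w 0.0855 F [0.4 0.4 0.5]
```

>>> arm_command(
  dr=[
    [0,0,6.4],
    [0,0,12.8],
    [0,0,19.2],
    [0,0,25.6],
    [0,0,32],
    [0,0,38.4],
    [0,0,44.8],
    [0,0,51.2],
    [0,0,57.6],
    [0,0,64],
    [0,0,70.4],
    [0,0,76.8],
  ],
  dp=[
    [0,0,-2.5],
    [-2,-1.7,-5],
    [-4,-3.4,-5],
    [-6,-5.1,-5],
    [-8,-6.9,-5],
    [-10,-8.7,-5],
    [-12,-10.4,-5],
    [-14,-12.1,-5],
    [-16,-13.8,-5],
    [-18,-15.6,-5],
    [-20,-17.4,-5],
    [-20,-17.4,-4],
  ],
  fingers=[1,1,1,1,1,1,1,1,1,1,1,1],
)

```text
t: 34.35
position: [0.654, 0.1346, 0.2059]
tcp_rot: [-0.047, 0.999, 0.001, 0.003]
contact_force: [-0.0, -0.1, -0.2]
width: 0.0856
grasp_force: 0.0
```

```bash
python3 - <<'E'
from gr import *
for o in (.1,.0): plan(gp(T['blue'],o),180+YAW,A)
from lif import *
lifter('top','29'); lifter('side','29')
a=cv2.imread('pics/top29.png');b=cv2.imread('pics/side29.png')
cv2.imwrite('pics/c29.png',np.hstack([cv2.resize(b[150:250,310:410],(400,400),interpolation=3),cv2.resize(a[190:260,300:400],(400,280),interpolation=3)[:400]] if 0 else [cv2.resize(b[150:250,310:410],(400,400),interpolation=3),cv2.resize(a[180:280,290:390],(400,400),interpolation=3)]))
E
```

```text
t 34.4 pos [0.654  0.1346 0.2059] dr [ 0.09 14.75 -0.12] dp [ 0.61 -0.19  4.34] w 0.0856 F [-0.  -0.1 -0.2]
t 34.4 pos [0.654  0.1346 0.2059] dr [ 0.09 14.75 -0.12] dp [ 3.16 -0.21 14.01] w 0.0856 F [-0.  -0.1 -0.2]
top handle 193 [ 473.  -116.2] [94.8 26.6] 74.6 z 0.019193628339460034
top lifter 0.7 357 [483.2 -70.9] [185.5  23.9] 75.4
side lifter 0.52 311 [489.8 -71. ] [185.3  34.5] 71.1
```

View pics/c29.png

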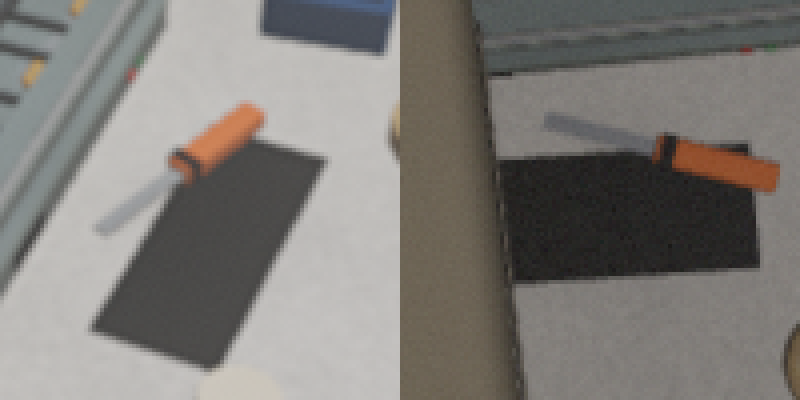

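The crops show the lifter was knocked aside, half off the mat: handle centre ≈ (0.473, −0.116), yaw ≈ 75°. I'll lay it back after the tins.

>>> arm_command(
  dr=[
    [0,7,0],
    [0,14.5,0],
    [0,14.5,0],
    [0,14.5,0],
    [0,14.5,0],
    [0,14.5,0],
    [0,14.5,0],
    [0,14.5,0],
  ],
  dp=[
    [0.4,-0.2,2.2],
    [0.6,-0.2,4.3],
    [0.6,-0.2,4.3],
    [1.4,-0.2,7.3],
    [2.2,-0.2,10.3],
    [2.8,-0.2,12.6],
    [3.15,-0.2,14],
    [3.15,-0.2,14],
  ],
  fingers=[1,1,1,1,1,1,1,1],
)

```text
t: 35.22
position: [0.614, 0.1255, 0.0626]
tcp_rot: [-0.048, 0.99, -0.006, -0.129]
contact_force: [-1.5, 0.3, 0.2]
width: 0.0852
grasp_force: 0.0
```

>>> arm_command(
  dr=[
    [0,0,0],
    [0,0,0],
    [0,0,0],
    [0,0,0],
    [0,0,0],
    [0,0,0],
  ],
  dp=[
    [0,0,0],
    [0,0,0],
    [0,0,0],
    [0,0,0],
    [0,0,0],
    [0,0,0],
  ],
  fingers=[0.5,0.3,0.2,0.1,0.1,0.1],
)

```text
t: 35.72
position: [0.6194, 0.1268, 0.0679]
tcp_rot: [-0.048, 0.991, -0.006, -0.124]
contact_force: [-1.5, 1.1, 7.1]
width: 0.0609
grasp_force: 65.6
```

>>> arm_command(
  dr=[
    [0,0,0],
    [0,0,0],
    [0,0,0],
    [0,0,0],
    [0,0,0],
    [0,-5,0],
    [0,-10,0],
    [0,-14.2,0],
    [0,-14.2,0],
    [0,-14.2,0],
  ],
  dp=[
    [0,0,-0.8],
    [0,0,-1.6],
    [0,0,-3],
    [0,0,-5],
    [0,0,-8],
    [0,0,-10],
    [0.5,0,-12],
    [1,0,-13],
    [1,0,-13],
    [1,0,-13],
  ],
  fingers=[0.1,0.1,0.1,0.1,0.1,0.1,0.1,0.1,0.1,0.1],
)

```text
t: 36.55
position: [0.6404, 0.1283, 0.1951]
tcp_rot: [-0.048, 0.999, -0.0, -0.002]
contact_force: [0.3, -0.3, -3.4]
width: 0.0606
grasp_force: 66.4
```

```bash
cat > hd.py <<'E'
from h import *
def held(tag,lo,hi):
    s=env.get_state(); R0=R.from_quat(s['tcp_rot']); print('pos',np.round(s['position'],4),'w',round(s['width'],4),'g',round(s['grasp_force'],1),'F',np.round(s['contact_force'],1),'Rz',np.round(R0.as_matrix()[:,2],3),'yaw',round(np.degrees(np.arctan2(*R0.as_matrix()[[1,0],0])),2))
    for n in ('top','side'):
        im,d=save(n,n+tag+'.png'); C=cloud(n,d); hsv=cv2.cvtColor(im,cv2.COLOR_RGB2HSV)
        L=R0.inv().apply((C-s['position']).reshape(-1,3)).reshape(C.shape)*1000
        m=(cv2.inRange(hsv,lo,hi)>0)&(abs(L[...,0])<50)&(abs(L[...,1])<50)&(abs(L[...,2]+20)<40)&(d>0)
        P=L[m]; print(n,len(P),'x',np.round(np.percentile(P[:,0],[1,50,99]),1),'y',np.round(np.percentile(P[:,1],[1,99]),1),'z',np.round(np.percentile(P[:,2],[2,50,98]),1))
        t=P[P[:,2]<np.percentile(P[:,2],2)+6]; 
        k=np.linalg.lstsq(np.c_[t[:,0],t[:,1],np.ones(len(t))],t[:,2],rcond=None)[0]; print('  top plane tilt x,y',np.round(np.degrees(np.arctan(k[:2])),1),'z0',round(k[2],1),'x range',np.round([t[:,0].min(),t[:,0].max()],1))
E
python3 -c "
from hd import *
held('30',(100,120,30),(130,255,255))
plan([.409,.307,.16],195.3,0)"
```

```text
pos [0.6404 0.1283 0.1951] w 0.0606 g 66.4 F [ 0.3 -0.3 -3.4] Rz [-0.004 -0.001 -1.   ] yaw -174.47Traceback (most recent call last):
  File "<string>", line 3, in <module>
    held('30',(100,120,30),(130,255,255))
    ~~~~^^^^^^^^^^^^^^^^^^^^^^^^^^^^^^^^^
  File "hd.py", line 8, in held
    P=L[m]; print(n,len(P),'x',np.round(np.percentile(P[:,0],[1,50,99]),1),'y',np.round(np.percentile(P[:,1],[1,99]),1),'z',np.round(np.percentile(P[:,2],[2,50,98]),1))
                                        ~~~~~~~~~~~~~^^^^^^^^^^^^^^^^^^
    return _quantile_unchecked(
        a, q, axis, out, overwrite_input, method, keepdims, weights)
    return _ureduce(a,
                    func=_quantile_ureduce_func,
    ...<5 lines>...
                    overwrite_input=overwrite_input,
                    method=method)
    r = func(a, **kwargs)
    result = _quantile(arr,
                       quantiles=q,
    ...<2 lines>...
                       out=out,
                       weights=wgt)
    slices_having_nans = np.isnan(arr[-1, ...])
                                  ~~~^^^^^^^^^
IndexError: index -1 is out of bounds for axis 0 with size 0
```

```bash
sed -i "s/        P=L\[m\]; print/        P=L[m]\n        if len(P)<30: print(n,'few'); continue\n        print/" hd.py; python3 -c "
from hd import *
held('31',(100,120,30),(130,255,255))
plan([.409,.307,.195],195.3,0)"
```

```text
pos [0.6407 0.1283 0.1937] w 0.061 g 66.4 F [ 0.5 -0.7 -4.2] Rz [-0.006 -0.001 -1.   ] yaw -174.48
top few
side 142 x [-19.6  10.9  23.1] y [-28.6  32.7] z [-48.6 -27.4 -23.7]
  top plane tilt x,y [-84.8  80. ] z0 -93.3 x range [12.4 14.2]
t 36.7 pos [0.6409 0.1283 0.1921] dr [ 0.02 -0.45 -9.79] dp [21.37 20.01 -0.13] w 0.0609 F [-0.9 -0.3 -3.1]
```

>>> arm_command(
  dr=[
    [0,-0.4,-1],
    [0,-0.4,-2],
    [0,-0.4,-4],
    [0,-0.4,-6],
    [0,-0.4,-8],
    [0,-0.4,-9.8],
    [0,-0.4,-9.8],
    [0,-0.4,-9.8],
    [0,-0.4,-9.8],
    [0,-0.4,-9.8],
  ],
  dp=[
    [2.5,2.4,0],
    [5,4.8,0],
    [7.7,7.2,0],
    [10.4,9.7,0],
    [13,12.2,0],
    [15.7,14.7,0],
    [18.4,17.2,0],
    [20.6,19.3,0],
    [21.4,20,0],
    [21.4,20,0],
  ],
  fingers=[0.1,0.1,0.1,0.1,0.1,0.1,0.1,0.1,0.1,0.1],
)

```text
t: 37.53
position: [0.4065, 0.3082, 0.1935]
tcp_rot: [-0.135, 0.991, -0.0, -0.001]
contact_force: [-0.0, -0.6, -2.7]
width: 0.0609
grasp_force: 66.7
```

```bash
python3 -c "
from hd import *
held('32',(100,120,30),(130,255,255))
plan([.409,.307,.05],195.3,0)
s=env.get_state();R0=R.from_quat(s['tcp_rot'])
d=np.load('pics/side32_d.npy'); im=cv2.imread('pics/side32.png'); C=cloud('side',d); L=R0.inv().apply((C-s['position']).reshape(-1,3)).reshape(C.shape)*1000
hsv=cv2.cvtColor(im,cv2.COLOR_BGR2HSV); m=(cv2.inRange(hsv,(100,110,30),(130,255,255))>0)&(abs(L[...,0])<50)&(abs(L[...,1])<50)&(abs(L[...,2]+20)<40)
P=L[m]; f=P[(P[:,1]>0)&(P[:,2]>-34)]; print('n',len(P)); print(np.round(P[np.argsort(P[:,2])][::max(1,len(P)//40)]).astype(int).tolist())
q=w2pix('side',s['position'])[0].astype(int); print(q)
x0,y0=q[0]-40,q[1]-50; cv2.imwrite('pics/c32.png',cv2.resize(im[max(0,y0):y0+80,x0:x0+80],(560,560),interpolation=3))"
```

```text
pos [0.4065 0.3082 0.1935] w 0.0609 g 66.7 F [-0.  -0.6 -2.7] Rz [-0.002 -0.001 -1.   ] yaw -164.47
top 90 x [-37.1 -24.8  21.3] y [-31.7  -2.7] z [-30.  -26.2 -22. ]
  top plane tilt x,y [-1.4  6.6] z0 -24.9 x range [-37.3  21.5]
side 177 x [-38.9   9.2  19. ] y [-27.2  30.6] z [-30.8 -28.5 -26.1]
  top plane tilt x,y [-0.6 -0.5] z0 -28.4 x range [-39.6  19.4]
t 37.6 pos [0.4093 0.3072 0.194 ] dr [-0.05  0.07  0.06] dp [ 0.05  0.   14.4 ] w 0.0609 F [ 0.3  0.2 -3.4]
n 197
[[11, 5, -31], [16, 9, -30], [14, 29, -30], [21, 13, -30], [14, 8, -29], [9, -21, -29], [14, -1, -29], [8, 3, -29], [20, 15, -29], [16, 28, -29], [11, -16, -29], [18, 27, -29], [16, 19, -29], [-36, -12, -28], [18, 6, -28], [19, 33, -28], [18, -21, -28], [-33, 3, -28], [19, 3, -28], [14, -11, -28], [13, 13, -28], [-27, 22, -28], [12, -8, -28], [11, -26, -28], [-28, 19, -28], [20, -25, -28], [14, 10, -28], [20, -23, -28], [13, -15, -28], [15, -6, -27], [-25, 21, -27], [-27, 16, -27], [-37, -22, -27], [11, 16, -27], [18, -1, -27], [-25, 30, -27], [-37, -7, -27], [-31, 25, -27], [11, 7, -27], [-26, 27, -27], [-32, 31, -27], [15, 14, -27], [-36, -20, -27], [11, -6, -26], [-38, 17, -26], [-37, 11, -26], [18, -11, -26], [19, 10, -26], [-35, 13, -26], [-33, 27, -25]]
[317 241]
```

View pics/c32.png

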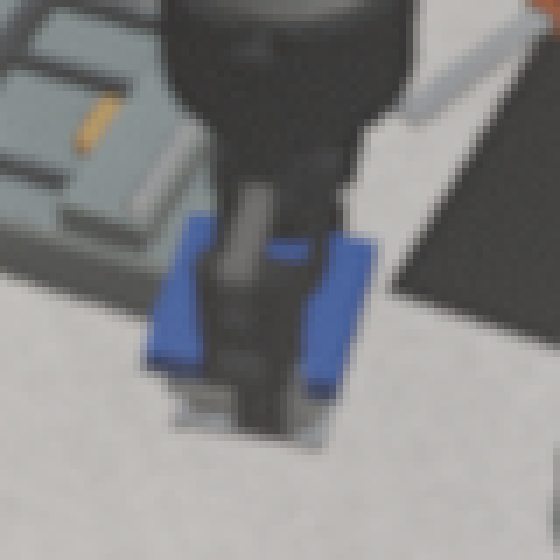

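>>> arm_command(
  dr=[
    [0,0,0.2],
    [0,0,0.2],
    [0,0,0.2],
    [0,0,0.2],
    [0,0,0.2],
    [0,0,0.2],
    [0,0,0.2],
    [0,0,0.2],
    [0,0,0.2],
  ],
  dp=[
    [0.9,0,3],
    [0.9,0,6],
    [0.9,0,9],
    [0.9,0,12],
    [0.9,0,14.5],
    [0.9,0,16],
    [0.9,0,17],
    [0.9,0,17],
    [0.9,0,17],
  ],
  fingers=[0.1,0.1,0.1,0.1,0.1,0.1,0.1,0.1,0.1],
)

```text
t: 38.38
position: [0.4013, 0.3044, 0.0245]
tcp_rot: [-0.131, 0.991, 0.0, 0.001]
contact_force: [0.1, 0.1, -3.4]
width: 0.0606
grasp_force: 66.6
```

```bash
cat > pc.py <<'E'
from hd import *
def cmp(tag):
    for n in ('top','side'):
        im=cv2.imread(f'pics/{n}{tag}.png'); d=np.load(f'pics/{n}{tag}_d.npy'); C=cloud(n,d); hsv=cv2.cvtColor(im,cv2.COLOR_BGR2HSV)
        near=(abs(C[...,0]-.409)<.09)&(abs(C[...,1]-.307)<.09)&(d>0)
        for nm,lo,hi in (('blue',(100,110,30),(130,255,255)),('green',(45,90,30),(85,255,255)),('cork',(8,60,60),(22,255,255))):
            P=C[near&(cv2.inRange(hsv,lo,hi)>0)&((C[...,2]<.012) if nm=='cork' else (C[...,2]>.02))]
            if len(P)<60: print(n,nm,'few',len(P)); continue
            if nm!='cork': P=P[P[:,2]>np.percentile(P[:,2],60)-.006]
            q=cv2.minAreaRect((P[:,:2]*1000).astype(np.float32)); print(n,nm,len(P),np.round(q[0],1),np.round(q[1],1),round(q[2],1),'z',round(np.median(P[:,2])*1000,1))
E
python3 -c "
from pc import *
held('33',(100,110,30),(130,255,255)); cmp('33'); plan([.4006,.3047,.0156],195.3,0)"
```

```text
pos [0.4013 0.3044 0.0245] w 0.0606 g 66.6 F [ 0.1  0.1 -3.4] Rz [ 0.001  0.    -1.   ] yaw -164.95
top 55 x [-36.8 -25.9  21.6] y [-33.5  -8.2] z [-30.1 -26.3 -22.4]
  top plane tilt x,y [-2.6 12.6] z0 -23.2 x range [-37.1  21.8]
side 145 x [-37.5  10.4  19.4] y [-24.3  31.2] z [-32.4 -29.1 -25.5]
  top plane tilt x,y [-0.8  0.6] z0 -29.4 x range [-38.4  19.7]
top blue 60 [414.2 285.7] [58.9 26.2] 18.1 z 51.0
top green few 0
top cork 222 [410.  305.4] [89.8 88. ] 14.7 z 2.6
side blue 146 [409.2 310.3] [57.9 57.7] 16.0 z 53.6
side green few 0
side cork 487 [409.6 309.2] [86.7 91.3] 14.3 z 4.0
t 38.5 pos [0.4021 0.3053 0.0259] dr [ 0.05  0.26 -0.22] dp [ 0.16 -0.03  1.03] w 0.0607 F [ 0.1 -0.  -2.6]
```

>>> arm_command(
  dr=[
    [0,0,0],
    [0,0,0],
    [0,0,0],
    [0,0,0],
    [0,0,0],
    [0,0,0],
  ],
  dp=[
    [0,0,0.3],
    [0,0,0.6],
    [0,0,0.8],
    [0,0,0.9],
    [0,0,0.9],
    [0,0,0.9],
  ],
  fingers=[0.1,0.1,0.1,0.1,0.1,0.1],
)

```text
t: 38.98
position: [0.4002, 0.3049, 0.016]
tcp_rot: [-0.132, 0.991, 0.0, 0.001]
contact_force: [-1.3, 0.7, 2.1]
width: 0.0606
grasp_force: 67.0
```

>>> arm_command(
  dr=[
    [0,0,0],
    [0,0,0],
    [0,0,0],
  ],
  dp=[
    [0,0,0.1],
    [0,0,0.2],
    [0,0,0.2],
  ],
  fingers=[0.1,0.1,0.1],
)

```text
t: 39.23
position: [0.3999, 0.3049, 0.0157]
tcp_rot: [-0.132, 0.991, 0.0, 0.001]
contact_force: [-7.9, -3.0, 15.5]
width: 0.0609
grasp_force: 68.7
```

>>> arm_command(
  dr=[
    [0,0,0],
    [0,0,0],
    [0,0,0],
    [0,0,0],
    [0,0,0],
    [0,0,0],
    [0,0,0],
    [0,0,0],
    [0,0,0],
    [0,0,0],
    [0,0,0],
  ],
  dp=[
    [0,0,-0.15],
    [0,0,-0.2],
    [0,0,-0.2],
    [0,0,-0.2],
    [0,0,-0.2],
    [0,0,-1],
    [0,0,-4],
    [0,0,-8],
    [0,0,-12],
    [0,0,-16],
    [0,0,-18],
  ],
  fingers=[0.1,0.1,1,1,1,1,1,1,1,1,1],
)

```text
t: 40.15
position: [0.4023, 0.306, 0.1997]
tcp_rot: [-0.132, 0.991, 0.002, 0.005]
contact_force: [0.4, 0.1, -0.0]
width: 0.0855
grasp_force: 0.0
```

```bash
python3 - <<'E'
from gr import *
for z in (.2,): 
    p=gp(T['green'],.1); plan([p[0]-.02,p[1],.2],180+YAW,A); plan(p,180+YAW,A)
E
```

```text
t 40.1 pos [0.4023 0.306  0.1997] dr [-1.02 14.91  9.6 ] dp [-15.63 -32.52   0.04] w 0.0855 F [ 0.4  0.1 -0. ]
t 40.1 pos [0.4023 0.306  0.1997] dr [-1.02 14.91  9.6 ] dp [-17.53 -33.05   3.8 ] w 0.0855 F [ 0.4  0.1 -0. ]
```

>>> arm_command(
  dr=[
    [0,1.5,1],
    [0,3,2],
    [0,4.5,3],
    [0,6,4],
    [0,7.5,5],
    [0,9,6],
    [-0.5,10.5,7],
    [-0.7,12,8],
    [-1,13.5,9],
    [-1,14.9,9.6],
    [-1,14.9,9.6],
    [-1,14.9,9.6],
  ],
  dp=[
    [-1.6,-3.3,0],
    [-3.2,-6.6,0],
    [-4.8,-9.9,0],
    [-6.4,-13.2,0],
    [-8,-16.5,0],
    [-9.6,-19.8,0],
    [-11.2,-23.1,0],
    [-12.8,-26.4,0],
    [-14.4,-29.7,0],
    [-16,-32.5,0],
    [-16.5,-32.5,0],
    [-16.5,-32.5,0],
  ],
  fingers=[1,1,1,1,1,1,1,1,1,1,1,1],
)

```text
t: 41.15
position: [0.6458, 0.0325, 0.193]
tcp_rot: [-0.046, 0.991, -0.008, -0.129]
contact_force: [0.4, 0.9, 0.3]
width: 0.0855
grasp_force: 0.0
```

```bash
python3 - <<'E'
from gr import *
for o in (.1,.0): plan(gp(T['green'],o,x0=.006),180+YAW,A)
for n in ('top','side'): save(n,n+'34.png')
from pc import cmp
cmp('34')
E
```

```text
t 41.1 pos [0.6458 0.0325 0.193 ] dr [-0.16 -0.4  -0.19] dp [-2.54 -0.06  2.48] w 0.0855 F [0.4 0.9 0.3]
t 41.1 pos [0.6458 0.0325 0.193 ] dr [-0.16 -0.4  -0.19] dp [-2.61 -0.03 12.48] w 0.0855 F [0.4 0.9 0.3]
top blue 383 [407.6 306. ] [59.  60.5] 14.7 z 42.5
top green few 0
top cork 342 [409.5 306.2] [89.1 90.7] 14.8 z 2.4
side blue 436 [407.8 309.7] [57.3 59.5] 15.8 z 43.8
side green few 0
side cork 406 [409.7 308.9] [87.1 88.6] 14.8 z 3.8
```

>>> arm_command(
  dr=[
    [0,-0.4,-0.2],
    [0,-0.4,-0.2],
    [0,-0.4,-0.2],
    [0,-0.4,-0.2],
    [0,-0.4,-0.2],
    [0,-0.4,-0.2],
    [0,-0.4,-0.2],
    [0,-0.4,-0.2],
    [0,-0.4,-0.2],
  ],
  dp=[
    [-1.5,0,1],
    [-2.6,0,2.5],
    [-2.6,0,2.5],
    [-2.6,0,5.5],
    [-2.6,0,8.5],
    [-2.6,0,11],
    [-2.6,0,12.5],
    [-2.6,0,12.5],
    [-2.6,0,12.5],
  ],
  fingers=[1,1,1,1,1,1,1,1,1],
)

```text
t: 42.0
position: [0.6354, 0.0334, 0.0652]
tcp_rot: [-0.05, 0.991, -0.008, -0.127]
contact_force: [0.8, 0.4, 0.3]
width: 0.0856
grasp_force: 0.0
```

>>> arm_command(
  dr=[
    [0,0,0],
    [0,0,0],
    [0,0,0],
    [0,0,0],
    [0,0,0],
    [0,0,0],
  ],
  dp=[
    [0,0,0],
    [0,0,0],
    [0,0,0],
    [0,0,0],
    [0,0,0],
    [0,0,0],
  ],
  fingers=[0.5,0.3,0.2,0.1,0.1,0.1],
)

```text
t: 42.5
position: [0.6392, 0.0317, 0.0687]
tcp_rot: [-0.049, 0.991, -0.009, -0.123]
contact_force: [0.7, -3.8, 5.5]
width: 0.0604
grasp_force: 65.7
```

>>> arm_command(
  dr=[
    [0,0,0],
    [0,0,0],
    [0,0,0],
    [0,0,0],
    [0,0,0],
    [0,-5,0],
    [0,-10,0],
    [0,-14.2,0],
    [0,-14.2,0],
    [0,-14.2,0],
  ],
  dp=[
    [0,0,-0.8],
    [0,0,-1.6],
    [0,0,-3],
    [0,0,-5],
    [0,0,-8],
    [0,0,-10],
    [0.5,0,-12],
    [1,0,-13],
    [1,0,-13],
    [1,0,-13],
  ],
  fingers=[0.1,0.1,0.1,0.1,0.1,0.1,0.1,0.1,0.1,0.1],
)

```text
t: 43.33
position: [0.6588, 0.0363, 0.196]
tcp_rot: [-0.05, 0.999, -0.001, -0.002]
contact_force: [-0.2, 0.3, -3.7]
width: 0.0609
grasp_force: 66.4
```

```bash
python3 -c "
from hd import *
held('35',(45,90,30),(85,255,255))
plan([.4077,.307,.2],195.0,0)"
```

```text
pos [0.6588 0.0363 0.196 ] w 0.0609 g 66.4 F [-0.2  0.3 -3.7] Rz [-0.003 -0.002 -1.   ] yaw -174.27
top few
side 180 x [-24.5  15.2  31.2] y [-30.   33.3] z [-48.  -23.5 -18.1]
  top plane tilt x,y [-86.2  82.2] z0 -94.0 x range [12.8 13.9]
t 43.4 pos [0.6594 0.036  0.1938] dr [-0.07 -0.36 -9.29] dp [22.35 29.47 -0.54] w 0.0606 F [ 0.8 -0.  -4. ]
```

>>> arm_command(
  dr=[
    [0,-0.3,-1],
    [0,-0.3,-2],
    [0,-0.3,-3],
    [0,-0.3,-4],
    [0,-0.3,-5],
    [0,-0.3,-6],
    [0,-0.3,-7],
    [0,-0.3,-8],
    [0,-0.3,-9.3],
    [0,-0.3,-9.3],
    [0,-0.3,-9.3],
    [0,-0.3,-9.3],
  ],
  dp=[
    [2.2,2.9,0],
    [4.4,5.8,0],
    [6.6,8.7,0],
    [8.8,11.6,0],
    [11,14.5,0],
    [13.2,17.4,0],
    [15.4,20.3,0],
    [17.6,23.2,0],
    [19.8,26.1,0],
    [22.3,29.4,0],
    [22.3,29.4,0],
    [22.3,29.4,0],
  ],
  fingers=[0.1,0.1,0.1,0.1,0.1,0.1,0.1,0.1,0.1,0.1,0.1,0.1],
)

```text
t: 44.43
position: [0.4071, 0.3075, 0.1934]
tcp_rot: [-0.133, 0.991, -0.002, -0.001]
contact_force: [-0.0, 0.3, -2.0]
width: 0.0605
grasp_force: 66.8
```

```bash
python3 -c "
from hd import *
held('36',(45,90,30),(85,255,255))
plan([.4077,.307,.08],195.0,0)"
```

```text
pos [0.4071 0.3075 0.1934] w 0.0605 g 66.8 F [-0.   0.3 -2. ] Rz [-0.001 -0.004 -1.   ] yaw -164.74
top 127 x [-26.8  22.8  32.6] y [-31.7  12.8] z [-27.6 -23.7 -18.7]
  top plane tilt x,y [-1.9  2.9] z0 -23.3 x range [-27.5  33.2]
side 223 x [-27.1  17.9  29.8] y [-26.9  30.7] z [-28.  -25.3 -21.5]
  top plane tilt x,y [-1.   0.1] z0 -25.1 x range [-28.2  30. ]
t 44.5 pos [0.4091 0.3061 0.1939] dr [-0.2  -0.04  0.03] dp [ 0.1   0.17 11.39] w 0.0605 F [-0.1 -0.4 -2.6]
```

>>> arm_command(
  dr=[
    [-0.2,0,0],
    [-0.2,0,0],
    [-0.2,0,0],
    [-0.2,0,0],
    [-0.2,0,0],
    [-0.2,0,0],
    [-0.2,0,0],
    [-0.2,0,0],
  ],
  dp=[
    [-0.1,0.15,3],
    [-0.1,0.15,6],
    [-0.1,0.15,9],
    [-0.1,0.15,11.5],
    [-0.1,0.15,12.8],
    [-0.1,0.15,12.8],
    [-0.1,0.15,12.8],
    [-0.1,0.15,12.8],
  ],
  fingers=[0.1,0.1,0.1,0.1,0.1,0.1,0.1,0.1],
)

```text
t: 45.2
position: [0.4113, 0.3073, 0.0676]
tcp_rot: [-0.13, 0.992, 0.001, 0.001]
contact_force: [-0.0, 0.2, -3.6]
width: 0.0608
grasp_force: 66.8
```

```bash
python3 -c "
from hd import *
held('37',(45,90,30),(85,255,255))
from pc import cmp; cmp('37')
plan([.4098,.3078,.059],195.0,0)"
```

```text
pos [0.4113 0.3073 0.0676] w 0.0608 g 66.8 F [-0.   0.2 -3.6] Rz [ 0.002  0.002 -1.   ] yaw -165.1
top 85 x [-27.1  23.5  32.6] y [-31.2   6.3] z [-27.6 -23.3 -19.5]
  top plane tilt x,y [-0.6  1. ] z0 -23.6 x range [-27.7  32.8]
side 179 x [-25.   19.7  30.1] y [-25.8  30. ] z [-28.5 -25.5 -22. ]
  top plane tilt x,y [-1.4 -0.5] z0 -25.2 x range [-26.   30.1]
top blue few 27
top green 92 [410.3 285.6] [37.3 66. ] 84.4 z 91.1
top cork 224 [409.7 305.7] [89.4 90.2] 14.7 z 2.5
side blue 115 [393.8 319.2] [76.5 41.2] 57.5 z 43.6
side green 177 [407.9 307.9] [55.9 58.8] 12.5 z 93.0
side cork 412 [409.8 308.6] [87.1 90.1] 14.6 z 4.0
t 45.3 pos [0.4115 0.3078 0.0683] dr [ 0.09  0.25 -0.05] dp [0.17 0.04 0.93] w 0.0605 F [-0.   0.3 -2.8]
```

>>> arm_command(
  dr=[
    [0,0,0],
    [0,0,0],
    [0,0,0],
    [0,0,0],
    [0,0,0],
    [0,0,0],
  ],
  dp=[
    [0.1,0.05,0.2],
    [0.1,0.05,0.5],
    [0.1,0.05,0.7],
    [0.1,0.05,0.8],
    [0.1,0.05,0.8],
    [0.1,0.05,0.8],
  ],
  fingers=[0.1,0.1,0.1,0.1,0.1,0.1],
)

```text
t: 45.8
position: [0.4084, 0.3076, 0.0593]
tcp_rot: [-0.131, 0.991, 0.0, 0.001]
contact_force: [-1.8, -0.8, 2.9]
width: 0.0608
grasp_force: 67.4
```

>>> arm_command(
  dr=[
    [0,0,0],
    [0,0,0],
    [0,0,0],
  ],
  dp=[
    [0,0,0.1],
    [0,0,0.2],
    [0,0,0.2],
  ],
  fingers=[0.1,0.1,0.1],
)

```text
t: 46.05
position: [0.4089, 0.3078, 0.0593]
tcp_rot: [-0.131, 0.991, 0.0, 0.001]
contact_force: [-5.9, -3.1, 16.6]
width: 0.0606
grasp_force: 69.0
```

Contact at the expected height. Relieve, release and rise.

>>> arm_command(
  dr=[
    [0,0,0],
    [0,0,0],
    [0,0,0],
    [0,0,0],
    [0,0,0],
    [0,0,0],
    [0,0,0],
    [0,0,0],
    [0,0,0],
    [0,0,0],
    [0,0,0],
  ],
  dp=[
    [0,0,-0.15],
    [0,0,-0.2],
    [0,0,-0.2],
    [0,0,-0.2],
    [0,0,-0.2],
    [0,0,-1],
    [0,0,-4],
    [0,0,-8],
    [0,0,-12],
    [0,0,-14],
    [0,0,-14],
  ],
  fingers=[0.1,0.1,1,1,1,1,1,1,1,1,1],
)

```text
t: 46.97
position: [0.4122, 0.3096, 0.2035]
tcp_rot: [-0.131, 0.991, 0.003, 0.006]
contact_force: [1.0, 0.8, 0.4]
width: 0.0852
grasp_force: 0.0
```

```bash
python3 -c "
from lif import *
lifter('side','38'); lifter('top','38')
plan([.473,-.11,.2],255,0)
n='top'
d=np.load('pics/top38_d.npy'); C=cloud(n,d); 
for q in ('top','side'):
    for r in outline_of(q,'mat'):
        P=cloud(q,np.load(f'pics/{q}38_d.npy'))[r['region']]; k=cv2.minAreaRect((P[:,:2]*1000).astype(np.float32)); print(q,'mat',r['p'],np.round(k[0]),np.round(k[1]),k[2])
"
```

```text
side handle 43 [ 469.7 -116.7] [68.8 14.4] 74.5 z 0.02084282037175167
side lifter 0.67 298 [484.1 -72.6] [183.2  36.9] 80.6
top handle 194 [ 473.4 -114.7] [96.8 26.8] 75.8 z 0.01937503246570449
top lifter 0.6 441 [484.5 -71.2] [186.9  32. ] 74.5
t 47.2 pos [0.4073 0.3068 0.1955] dr [ 5.000e-02 -6.000e-02 -6.001e+01] dp [  4.44 -41.96  -0.45] w 0.0853 F [ 0.3 -0.   0. ]
top mat 0.8 [431. -22.] [102. 249.] 4.073235988616943
top mat 0.53 [467. -39.] [100. 226.] 18.393590927124023
side mat 0.62 [315. 387.] [ 151. 1098.] 16.609092712402344
```

>>> arm_command(
  dr=[
    [0,0,-5],
    [0,0,-10],
    [0,0,-15],
    [0,0,-20],
    [0,0,-25],
    [0,0,-30],
    [0,0,-35],
    [0,0,-40],
    [0,0,-45],
    [0,0,-50],
    [0,0,-55],
    [0,0,-60],
  ],
  dp=[
    [0.4,-3.5,0],
    [0.8,-7,0],
    [1.2,-10.5,0],
    [1.6,-14,0],
    [2,-17.5,0],
    [2.4,-21,0],
    [2.8,-24.5,0],
    [3.2,-28,0],
    [3.6,-31.5,0],
    [4,-35,0],
    [4.2,-38.5,0],
    [4.2,-41.6,0],
  ],
  fingers=[1,1,1,1,1,1,1,1,1,1,1,1],
)

```text
t: 48.27
position: [0.4741, -0.1072, 0.1948]
tcp_rot: [-0.61, 0.792, 0.001, -0.0]
contact_force: [0.4, 0.4, 0.3]
width: 0.0855
grasp_force: 0.0
```

```bash
python3 -c "
from lif import *
lifter('side','39')
plan([.4755,-.1058,.0045],255.3,0)
import cv2
d=np.load('pics/side39_d.npy'); 
from pc import cmp
save('top','top39.png'); cmp('39')
im=cv2.imread('pics/side39.png'); cv2.imwrite('pics/c39.png',cv2.resize(im[235:335,270:370],(500,500),interpolation=3))
"
```

```text
side lifter 0.54 316 [487.4 -68.4] [188.9  26.7] 74.8
t 48.4 pos [ 0.476  -0.109   0.1951] dr [ 0.    0.   -0.54] dp [-0.3   0.13 19.06] w 0.0856 F [-0.4  0.4  0.1]
top blue few 38
top green 420 [406.4 305.7] [59.9 60.3] 14.4 z 82.4
top cork 309 [409.7 305.7] [89.4 89.6] 14.7 z 2.4
side blue few 20
side green 444 [405.8 309.6] [56.9 58. ] 15.1 z 84.0
side cork 400 [409.9 309.8] [87.  87.4] 15.6 z 3.8
```

View pics/c39.png

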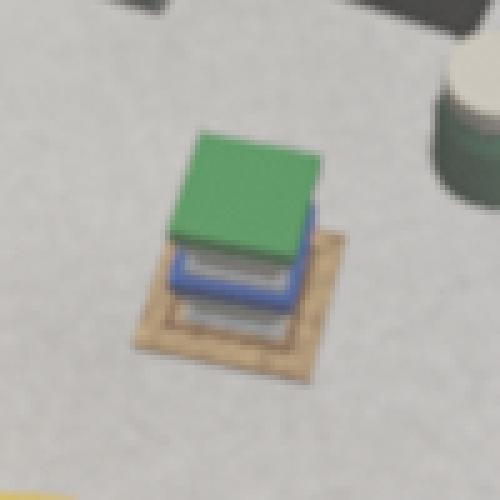

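>>> arm_command(
  dr=[
    [0,0,-0.5],
    [0,0,-0.5],
    [0,0,-0.5],
    [0,0,-0.5],
    [0,0,-0.5],
    [0,0,-0.5],
    [0,0,-0.5],
    [0,0,-0.5],
    [0,0,-0.5],
    [0,0,-0.5],
    [0,0,-0.5],
    [0,0,-0.5],
  ],
  dp=[
    [-0.3,0.1,4],
    [-0.3,0.1,8],
    [-0.3,0.1,12],
    [-0.3,0.1,16],
    [-0.3,0.1,18],
    [-0.3,0.1,18.9],
    [-0.3,0.1,18.9],
    [-0.3,0.1,18.9],
    [-0.3,0.1,18.9],
    [-0.3,0.1,18.9],
    [-0.3,0.1,18.9],
    [-0.3,0.1,18.9],
  ],
  fingers=[1,1,1,1,1,1,1,0,0,0,0,0],
)

```text
t: 49.42
position: [0.4765, -0.1024, 0.0087]
tcp_rot: [-0.612, 0.791, -0.001, 0.001]
contact_force: [0.6, -0.7, 0.2]
width: 0.0256
grasp_force: 0.0
```

>>> arm_command(
  dr=[
    [0,0,0],
    [0,0,0],
    [0,0,0],
    [0,0,0],
    [0,0,0],
  ],
  dp=[
    [0,0,0],
    [0,0,-1],
    [0,0,-3],
    [0,0,-5],
    [0,0,-5],
  ],
  fingers=[0,0,0,0,0],
)

```text
t: 49.83
position: [0.4781, -0.1031, 0.0613]
tcp_rot: [-0.612, 0.791, -0.003, 0.002]
contact_force: [1.1, -0.6, -0.4]
width: 0.0223
grasp_force: 59.2
```

```bash
python3 - <<'E'
from h import *
s=env.get_state(); R0=R.from_quat(s['tcp_rot']); print(s['width'],s['grasp_force'])
for n in ('top','side'):
    im,d=save(n,n+'40.png'); C=cloud(n,d); L=R0.inv().apply((C-s['position']).reshape(-1,3)).reshape(C.shape)*1000
    m=(d>0)&(L[...,0]<-50)&(L[...,0]>-150)&(abs(L[...,1])<10)&(L[...,2]>-32)&(L[...,2]<20); P=L[m]
    if len(P)<20: continue
    k=np.polyfit(P[:,0],P[:,2],1); print(n,len(P),'nose-up',np.degrees(np.arctan(k[0])),'top z at -125,-50',np.polyval(k,[-125,-50]),'xmin',P[:,0].min(),'y',P[:,1].mean())
plan([.4476,-.0627,.03],262.3,0)
plan([.4476,-.0627,.0068],262.3,0)
E
```

```text
0.022271494921729473 59.20609652996063
top 123 nose-up 0.06127306019775347 top z at -125,-50 [-3.30707337 -3.22686709] xmin -125.98025798384272 y 2.4303363006404846
side 101 nose-up -0.2512035394213633 top z at -125,-50 [-3.03811178 -3.36693855] xmin -128.76872057999356 y 0.517779799704601
t 49.9 pos [ 0.4761 -0.1024  0.0585] dr [-0.18  0.04 -6.81] dp [-3.13  3.76  2.84] w 0.0223 F [-0.4  0.5 -1.3]
t 49.9 pos [ 0.4761 -0.1024  0.0585] dr [-0.18  0.04 -6.81] dp [-3.13  3.77  5.16] w 0.0223 F [-0.4  0.5 -1.3]
```

>>> arm_command(
  dr=[
    [0,0,-3],
    [0,0,-6.8],
    [0,0,-6.8],
    [0,0,-6.8],
    [0,0,-6.8],
    [0,0,-6.8],
    [0,0,-6.8],
  ],
  dp=[
    [-1.5,2.2,0],
    [-2.9,4.4,0],
    [-2.9,4.4,1],
    [-2.9,4.4,2.8],
    [-2.9,4.4,4.3],
    [-2.9,4.4,4.5],
    [-2.9,4.4,4.5],
  ],
  fingers=[0,0,0,0,0,0,0],
)

```text
t: 50.52
position: [0.4377, -0.0623, 0.0107]
tcp_rot: [-0.658, 0.753, 0.002, -0.001]
contact_force: [-0.3, -0.6, -0.5]
width: 0.0223
grasp_force: 59.2
```

>>> arm_command(
  dr=[
    [0,0,0],
    [0,0,0],
    [0,0,0],
  ],
  dp=[
    [0,0,0.1],
    [0,0,0.2],
    [0,0,0.2],
  ],
  fingers=[0,0,0],
)

```text
t: 50.77
position: [0.4407, -0.0632, 0.0109]
tcp_rot: [-0.658, 0.753, -0.0, 0.001]
contact_force: [0.2, 0.2, -0.7]
width: 0.0226
grasp_force: 59.2
```

>>> arm_command(
  dr=[
    [0,0,0],
    [0,0,0],
    [0,0,0],
  ],
  dp=[
    [0,0,0.1],
    [0,0,0.2],
    [0,0,0.2],
  ],
  fingers=[0,0,0],
)

```text
t: 51.02
position: [0.4406, -0.0631, 0.0089]
tcp_rot: [-0.658, 0.753, -0.0, 0.001]
contact_force: [-0.8, -0.7, 1.5]
width: 0.0225
grasp_force: 59.4
```

Touching the mat. Release, rise well clear and check everything.

>>> arm_command(
  dr=[
    [0,0,0],
    [0,0,0],
    [0,0,0],
    [0,0,0],
    [0,0,0],
    [0,0,0],
    [0,0,0],
    [0,0,0],
    [0,0,0],
    [0,0,0],
    [0,0,0],
    [0,0,0],
  ],
  dp=[
    [0,0,0],
    [0,0,0],
    [0,0,0],
    [0,0,0],
    [0,0,-1],
    [0,0,-4],
    [0,0,-8],
    [0,0,-12],
    [0,0,-16],
    [3.5,2,-18],
    [7,4,-19],
    [11,6,-20],
  ],
  fingers=[0.6,1,1,1,1,1,1,1,1,1,1,1],
)

```text
t: 52.02
position: [0.3697, -0.1589, 0.2096]
tcp_rot: [-0.659, 0.752, -0.002, 0.001]
contact_force: [0.7, -0.9, -0.5]
width: 0.0855
grasp_force: 0.0
```

>>> arm_command(
  dr=[
    [0,0,0],
    [0,0,0],
    [0,0,0],
    [0,0,0],
    [0,0,0],
  ],
  dp=[
    [4,0,0],
    [8,0,0],
    [12,0,0],
    [12,0,0],
    [12,0,0],
  ],
  fingers=[1,1,1,1,1],
)

```text
t: 52.43
position: [0.3531, -0.2789, 0.2072]
tcp_rot: [-0.656, 0.754, -0.0, 0.001]
contact_force: [0.2, 1.0, -0.8]
width: 0.0855
grasp_force: 0.0
```

```bash
python3 - <<'E'
from lif import *
lifter('side','41'); lifter('top','41'); knob('41')
from pc import cmp
cmp('41')
print(env.get_state()['position'],env.get_state()['joint_velocities'])
E
```

```text
side lifter 0.61 342 [444.9 -38.7] [209.9  28.7] 83.6
top handle 207 [437.7 -77.5] [98.4 25.1] 82.0 z 0.019144919952702955
top [447.3 230.7] [444 227   8   9  43]
side [403.2 125.9] [401 124   5   5  21]
knob [ 0.4338 -0.3228  0.125 ] err 0.0007 box X -0.0249 Y -0.0048 angle 0.279
top blue few 38
top green 420 [406.3 306. ] [59.8 59.9] 15.5 z 82.7
top cork 306 [410.  305.4] [89.7 89.4] 14.7 z 2.5
side blue few 18
side green 440 [405.8 309.8] [57.  59.8] 15.8 z 83.9
side cork 399 [409.5 309.7] [86.6 87.5] 14.7 z 4.0
[ 0.35346197 -0.27565485  0.20645407] [ 0.01030526 -0.00223333 -0.00081872 -0.00583287 -0.00141297 -0.00329022]
```

View pics/top41.png

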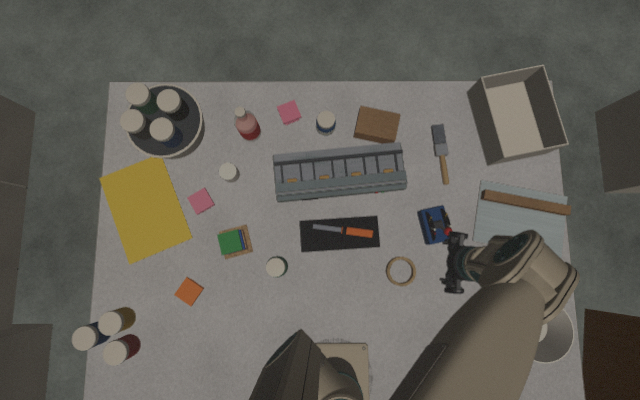

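The top view shows the column on the pad (235,242), the lifter flat on the mat, the lever at idle and the bystanders unmoved, with the gripper clear of everything.

```bash
python3 -c "
from cell import env
print(env.job_done())"
```

```text
the job is handed in; nothing more can be done
None
```

The job is handed in, with no verdict returned: lever at about 0.28–0.30 rad (idle is 0.30), both tins present (blue and green) pried loose and stacked upright on the pad about 2–4 mm off centre, and the lifter laid back flat on its mat after being knocked partly off it mid-run.

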